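Start and screw down the lid of a tilted sample canister

TASK

Pick up the loose knobbed lid and set it squarely over the neck of the canister that leans in its stand. With the lid resting on the neck, turn it backward (anticlockwise seen from above the lid) until it drops into the start of the thread, then turn it forward (clockwise) until it is screwed fully home, and let go. Do not disturb the two small vials.

Things in the scene. Friction and masses are not known exactly. Their poses are not given: they have to be found in the camera images.
- lid: Loose grey screw lid, 68 mm wide, 56 mm high, about 70 g, standing on the table open side down. Origin: centre of its lower edge; z points up through the knob and is the screw axis; yaw arbitrary. Skirt: z = 0 to 28 mm, hollow (62 mm bore, 25 mm deep).
- lid_knob (a point): Centre of the lid's round ribbed knob, 42 mm above the lid's origin. The knob is 36 mm in diameter and 28 mm high, standing on the lid's 68 mm wide flat top; grip it from any side. Axes as the lid's.
- lid_pins (a point): Centre of the circle of four 4 mm pins inside the lid, 5 mm above its lower edge. They point inward every 90 deg; their tips leave a 46.6 mm opening. Axes as the lid's.
- mouth (a point): Centre of the top face of the aluminium canister's neck. z points out along the screw axis, 30 deg from vertical, leaning roughly to the robot's right (-y); x, y arbitrary. About 0.15 m above the table; the stand is fixed and the canister clamped (holds 3 N m). Neck 44 mm wide, coned to 33 mm over its top 6 mm; thread 58 mm wide, body 68 mm.
- thread_top (a point): Point on the axis 12 mm below the mouth: the lid's origin is here while the lid rests on top of the four-start thread (5 mm higher if its pins stand on the stop walls). From there at most 95 deg of backward (anticlockwise from above) turn reaches the drop; a wall stops backward turning just after. Forward on top runs into a wall 5 mm high.
- thread_start (a point): Point on the axis 19.5 mm below the mouth: the lid's origin is here just after the 7.5 mm drop. The lid can drop within a 13 deg window, four times a turn, if it is pressed lightly (about 5 N) or left to its weight.
- thread_home (a point): Point on the axis 23.5 mm below the mouth: the lid's origin is here when screwed fully home, against a stop, 60 to 75 deg forward (clockwise from above) of the drop. The lid sinks 4 mm along the axis on the way, with 1 mm of axial play; press lightly. Friction then keeps it.
- vial_a: Bystander, loose: brown vial with black cap, 31 mm diameter, 62 mm high, at the table's right edge beside the stand. Origin: centre of its underside, z up.
- vial_c: Bystander, loose: small brown vial with white cap, 26 mm diameter, 52 mm high, at the table's right edge, nearer the robot. Origin: centre of its underside, z up.
- bag_sealer: Fixed blue bag sealer left of the stand; keep the arm clear of it. Its 84 mm wide base covers x = 0.27 to 0.62, y = -0.01 to 0.09 m, 70 mm high; its lever (y = 0.03 to 0.06 m) is raised: it climbs from 70 mm high at x = 0.28 to 0.28 m at x = 0.64. Origin: under the base.
Not all that is in view belongs to the job. Leave any orange look-alike of the lid alone.

How it is judged:
By the outcome, as a careful person would: the job done as asked, in the order asked, and still so for the second after the job is handed in, with the robot touching nothing.
It also fails if it takes over 72 s, if anything falls off the work surface, if the arm or the gripper's body presses on something with over 40 N, if the wrist force passes 120 N, or if a joint passes its speed limit or range.

ROBOT

A 6-joint arm with a two-finger parallel gripper is mounted at the origin on the work surface; the furniture and walls round the work are solid. World frame = base frame: x ahead of the robot, y to its left, z up, the work surface at z = 0. Lengths are in mm, angles in rad, forces in N, time in s.
With the tool pointing down it reaches from about 350 to 775 mm from the base axis. Payload 7.3 kg.
Tool frame: the origin (TCP) lies at the very end of the fingers, on their centre line; the grasp point (between the pads) lies 19 mm behind it; x points along the fingers, y is the direction in which the jaws open and shut, and the axes are right-handed (so a half turn about x gives the same grasp; the last joint's range is limited). The gripper opens to 92 mm and grips with 3 to 60 N. Pads are 19 mm wide; open, the fingers measure 130 mm over their backs; the gripper's body (75 mm by 190 mm) begins 47 mm behind the grasp point.
Start: joints at [-1.338, 0.342, 1.524, -0, 1.275, -0.146], TCP at [194.171, -487.793, 226.741] pointing down, gripper open.
Joint ranges: [-2.53, 2.53], [-0.77, 2.02], [0.04, 2.7], [-1, 4.14], [0.28, 2.66], [-3.11, 3.11]. Speed limits (rad/s): [2.57, 2.57, 3.14, 3.14, 3.14, 3.14].

INTERFACE

Orientations are given as [roll, pitch, yaw] about the fixed x, y, z axes, in that order (R = Rz(yaw) Ry(pitch) Rx(roll)).
In Python, from plant import sensors, capture, bot gives the robot as it stands.
- The arm moves only by the shell command python3 -m crank 'ROWS' [OPENING]. ROWS is JSON, a list of rows, each an object of numbers: "dx", "dy", "dz": the shift along the tool's x, y, z in cm; "spin": the turn about the tool's x in rad. A call has 1 to 20 rows; each row is the pose to reach, as a shift and turn from the pose commanded when the call began, along the tool's axes at that moment; what a row does not reach only later rows make up. A row lasts 1/12 s, in which the tool goes at most 41.7 mm and 7.16 degrees, less where a joint would pass 70% of its speed; a pose out of reach is approached as far as the arm can. A call with a gripper value outside its range is refused whole. OPENING is the opening in per cent of the stroke, from 0 (shut) to 100 (fully open), set as the call begins (- or left out, the last holds). The fingers move at their own pace and stop on an object; the grip force is fixed at half the most. Time passes only in rows, so rows that repeat a pose let the fingers close. It gives the time, the measured TCP pose, the force and the opening at its end, in the units of the state.
- sensors.get_obs(): the state, without advancing time (a new reading comes with each control period).
- capture(name): name is "scene" or "top" or "wrist"; returns a dict with "frame" (400x640x3 uint8, blue, green, red), "vfov" (degrees; the focal length in pixels is half the picture's height over the tangent of half this angle, whatever the lens; pixels are square), "cx", "cy" (the principal point, pixels), "view" (4x4, takes a point from world to camera coordinates); the wrist camera has in their place "mount" (4x4, takes a point from camera to tool coordinates, whose origin is the TCP and whose axes are the tool frame's). Camera axes: x right, y down, z forward; pixel columns grow to the right and rows downward; lengths in mm; the calibration is good to about 2 mm. The wrist camera is an equidistant fisheye: a pixel r from the principal point sees the ray r / f radians off the axis. A picture is of the moment at which its call begins: read the wrist's pose just before it. There is no depth.
- bot.close_job(): hands the job in, once; it reports no verdict.
The state is a dict: "time": time; "joint_positions": joint angles; "dq": joint speeds; "tau": joint torques, N m; "tool_pos": TCP position; "tcp_rot": TCP orientation; "contact_force": force on the tool from outside, world axes, zero at the start; "moment": the same for the moment, N m; "grip_width": finger opening in mm.
Only numpy, scipy, OpenCV 4.12 (cv2) and the standard library are available. Lean on these libraries where they do the work, as an engineer would, in place of code of your own. Each camera call takes 0.05 s, during which the arm holds its last target.

## Working session

There is one attempt and no reset: what is moved stays moved. The work goes in short steps, Python scripts to look and compute and a shell command to move; the robot and the scene stay as the last step left them, time stands still between calls to the robot, and variables do not carry over. Pictures are saved under pics/ and viewed, and the job is handed in when it is done.

```bash
ls; mkdir -p pics; python3 - <<'E'
from plant import sensors, capture, bot
import cv2,json
o=sensors.get_obs(); print(o)
for n in ["scene","top","wrist"]:
    c=capture(n); cv2.imwrite(f"pics/{n}0.png",c["frame"]); print(n,{k:v for k,v in c.items() if k!="frame"})
E
```

```text
pics
{'time': 0.0, 'joint_positions': array([-1.33796681e+00,  3.42751442e-01,  1.52502237e+00, -2.88648665e-06,
        1.27540126e+00, -1.46006835e-01]), 'dq': array([-1.88983398e-04,  5.97300063e-04,  1.26001560e-03, -4.96865252e-04,
       -8.54627061e-05, -1.58713744e-04]), 'tau': array([-1.19395327e-04, -4.31243598e+01, -2.44213468e+01,  7.15467031e-02,
        5.58741507e-02, -1.32240607e-04]), 'tool_pos': array([ 194.08646472, -487.36447943,  226.02819358]), 'tcp_rot': array([-1.71505892,  1.5692139 ,  1.80537093]), 'contact_force': array([-0.31065401, -0.18641573, -0.37574671]), 'moment': array([-0.00068855,  0.04222066, -0.01187376]), 'grip_width': 91.61137255514465}
scene {'vfov': 49.82745203725421, 'cx': 321.1622024052027, 'cy': 197.75221814591177, 'view': array([[ 4.32684009e-01, -9.01505532e-01, -8.50439260e-03,
        -3.41313465e+02],
       [-5.39972613e-01, -2.51586663e-01, -8.03202172e-01,
         3.28048841e+02],
       [ 7.21951609e-01,  3.52124875e-01, -5.95645823e-01,
         6.18437066e+02],
       [ 0.00000000e+00,  0.00000000e+00,  0.00000000e+00,
       
[... 190 characters left out ...]
e+02],
       [-9.86539480e-01,  1.18901788e-02, -1.63090397e-01,
         5.12450258e+02],
       [ 1.63142146e-01,  3.51406669e-03, -9.86596316e-01,
         8.76801029e+02],
       [ 0.00000000e+00,  0.00000000e+00,  0.00000000e+00,
         1.00000000e+00]])}
wrist {'vfov': 65.70646984690485, 'cx': 318.66070844303823, 'cy': 198.15275236253652, 'mount': array([[-4.82716301e-04, -2.63952275e-01,  9.64535621e-01,
        -1.58978005e+02],
       [ 9.99998647e-01, -1.64402095e-03,  5.05658648e-05,
        -1.59115994e-01],
       [ 1.57236979e-03,  9.64534340e-01,  2.63952712e-01,
        -7.13192164e+01],
       [ 0.00000000e+00,  0.00000000e+00,  0.00000000e+00,
         1.00000000e+00]])}
```

View pics/scene0.png

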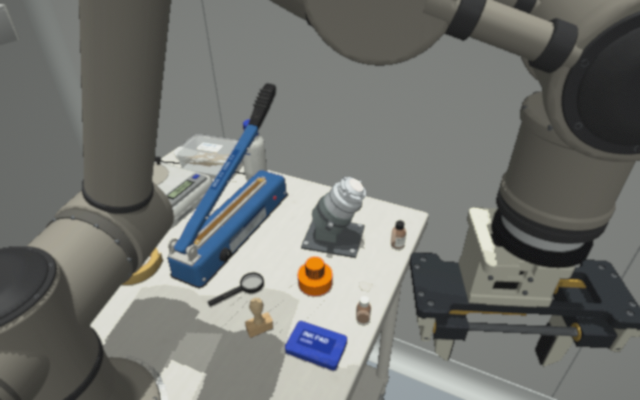

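View pics/top0.png

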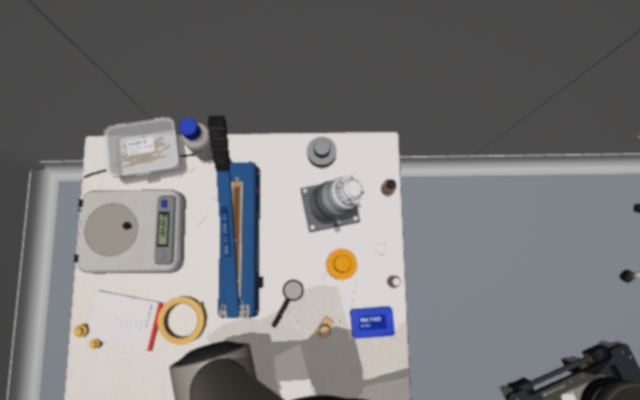

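View pics/wrist0.png

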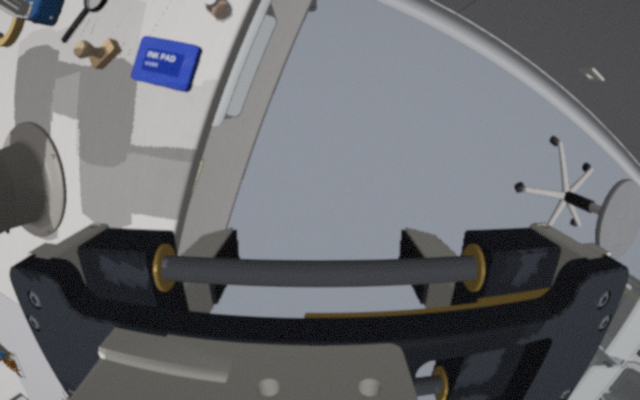

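Top view: the grey lid is at about (321,151), behind the canister (neck at about (349,191)). The orange look-alike is at (342,264), and the vials are at (389,187) and (394,282). In the scene view the canister's neck is at about (350,188), and the lid is hidden behind it.

```bash
cat > h.py <<'E'
import numpy as np,cv2
from scipy.spatial.transform import Rotation as Ro
from plant import sensors, capture, bot
def rot(o): return Ro.from_euler('xyz',o['tcp_rot']).as_matrix()
def cam(c,o=None):
    f=200/np.tan(np.radians(c['vfov']/2))
    if 'view' in c:
        V=c['view'];R=V[:3,:3].T;return f,R,-R@V[:3,3]
    T=np.eye(4);T[:3,:3]=rot(o);T[:3,3]=o['tool_pos'];M=T@c['mount'];return f,M[:3,:3],M[:3,3]
def ray(c,u,v,o=None):
    f,R,p=cam(c,o);a=np.array([u-c['cx'],v-c['cy']])
    if 'view' in c: d=np.array([a[0]/f,a[1]/f,1])
    else:
        r=np.hypot(*a);d=np.array([*(a/r*np.sin(r/f)),np.cos(r/f)]) if r>0 else np.array([0,0,1.])
    d=R@d;return p,d/np.linalg.norm(d)
def onz(c,u,v,z,o=None):
    p,d=ray(c,u,v,o);return p+d*(z-p[2])/d[2]
def proj(c,P,o=None):
    f,R,p=cam(c,o);q=R.T@(np.asarray(P,float)-p)
    if 'view' in c: return np.array([c['cx']+f*q[0]/q[2],c['cy']+f*q[1]/q[2]])
    r=np.hypot(q[0],q[1]);t=np.arctan2(r,q[2]);return np.array([c['cx'],c['cy']])+f*t*q[:2]/max(r,1e-9)
def tri(a,b):
    (p,d),(q,e)=a,b;s=np.linalg.lstsq(np.c_[d,-e],q-p,rcond=None)[0]
    A,B=p+d*s[0],q+e*s[1];return (A+B)/2,np.linalg.norm(A-B)
def crop(fr,x0,y0,x1,y1,k,name): cv2.imwrite(name,cv2.resize(fr[y0:y1,x0:x1],None,fx=k,fy=k,interpolation=cv2.INTER_CUBIC))
E
python3 - <<'E'
from h import *
t=cv2.imread('pics/top0.png');s=cv2.imread('pics/scene0.png')
crop(t,280,120,420,240,5,'pics/t0z.png');crop(s,280,160,430,270,5,'pics/s0z.png')
c=capture('top')
for n,u,v,z in [('lidtop',321,151,28),('vialA',389,187,62),('vialC',394,282,52),('orange',342,264,28),('mouth',349,191,150),('edgeR',400,132,0),('edgeR2',408,400,0)]:
    print(n,onz(c,u,v,z).round())
E
```

```text
lidtop [ 643. -139.   28.]
vialA [ 549. -285.   62.]
vialC [ 346. -289.   52.]
orange [ 386. -181.   28.]
mouth [ 524. -190.  150.]
edgeR [ 696. -328.    0.]
edgeR2 [  96. -318.    0.]
```

View pics/t0z.png

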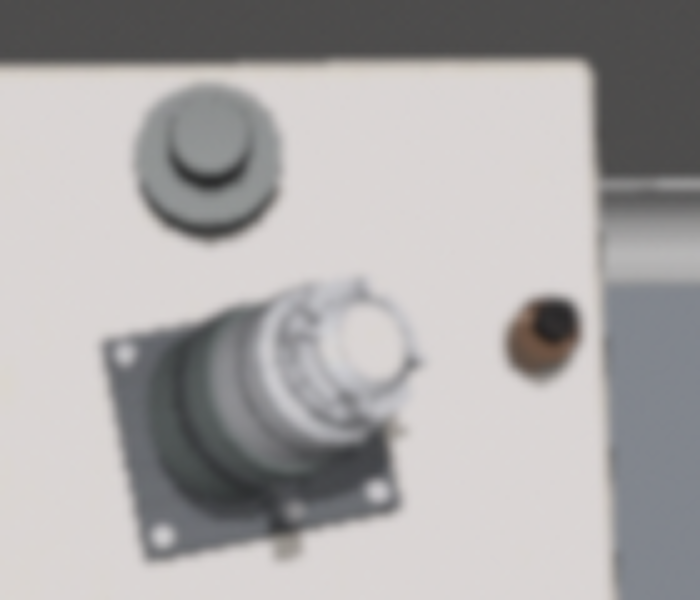

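View pics/s0z.png

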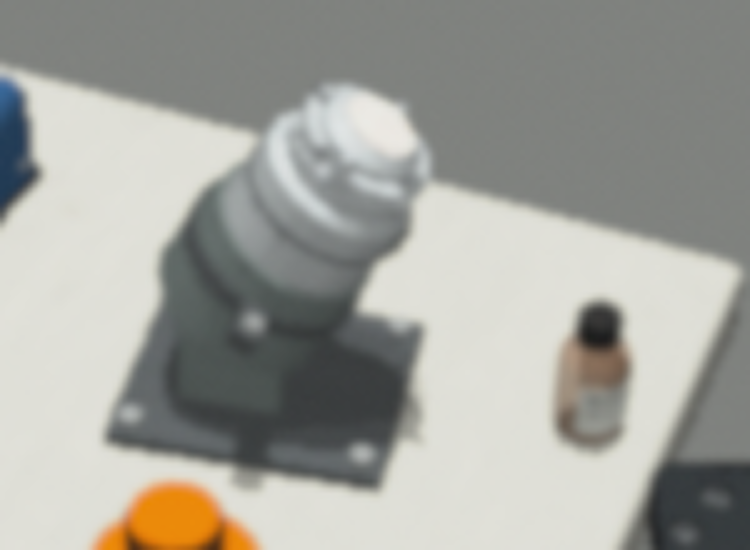

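```bash
python3 - <<'E'
from h import *
t=cv2.imread('pics/top0.png');s=cv2.imread('pics/scene0.png')
c=capture('top');d=capture('scene')
# mouth face: bright & warm (R>B)
for im,(x0,y0,x1,y1) in [(t,(340,170,370,205)),(s,(340,172,368,200))]:
    g=im[y0:y1,x0:x1].astype(int); m=((g.min(2)>200)).astype(np.uint8); 
    m2=((g[...,2]-g[...,0]>=4)&(g.min(2)>195)).astype(np.uint8)
    for mm in (m,m2):
        n,l,st,ce=cv2.connectedComponentsWithStats(mm)
        print([(st[i][4],(ce[i]+[x0,y0]).round(1)) for i in range(1,n) if st[i][4]>15])
P,e=tri(ray(c,354.4,188),ray(d,355.6,184.4));print('mouth',P,e)
print('knob',onz(c,322,148,56), 'lidtop',onz(c,321.7,151.3,28))
# plate corner bolts z~6
B={n:onz(c,280+u/5,120+v/5,8) for n,u,v in [('a',125,354),('b',162,537),('c',377,492)]}
print({k:v.round(1) for k,v in B.items()}); v=B['c']-B['b'];print('az plate',np.degrees(np.arctan2(v[1],v[0])));v=B['b']-B['a'];print(np.degrees(np.arctan2(v[1],v[0]))+90)
print('vialA top',onz(c,280+552/5,120+320/5,62))
E
```

```text
[(np.int32(436), array([360.4, 182.1])), (np.int32(163), array([352.2, 188.2]))]
[(np.int32(408), array([360.5, 181.8])), (np.int32(137), array([353.5, 187.9]))]
[(np.int32(192), array([352.3, 184.7]))]
[(np.int32(107), array([355.8, 184.7]))]
mouth [ 529.89089087 -200.7923994   147.68657745] 0.7180527385763805
knob [ 641.19671177 -140.54266898   56.        ] lidtop [ 642.14186365 -140.30991762   28.        ]
{'a': array([ 554.3, -100.8,    8. ]), 'b': array([ 469.3, -117. ,    8. ]), 'c': array([ 488.8, -215.2,    8. ])}
az plate -78.79012694607218
-79.25465672121734
vialA top [ 556.07084645 -288.10775489   62.        ]
```

```bash
python3 -m crank; python3 -m crank --help
```

```text
invalid input
invalid input: not JSON, or not a number
```

```bash
cat >> h.py <<'E'
def to_tool(target,jaw_az=None,o=None):
    """shift in tool axes [cm] and spin to a TCP target; jaw_az world azimuth deg of jaw line"""
    o=o or sensors.get_obs();R=rot(o);d=R.T@(np.asarray(target,float)-o['tool_pos'])/10
    s=0
    if jaw_az is not None:
        cur=np.degrees(np.arctan2(R[1,1],R[0,1])); s=-((jaw_az-cur+90)%180-90)
    print('t',round(o['time'],2),'tcp',o['tool_pos'].round(1),'jaw az',np.degrees(np.arctan2(R[1,1],R[0,1])).round(1),'x',R[:,0].round(3),'F',o['contact_force'].round(1),'w',round(o['grip_width'],1),'q6',o['joint_positions'][5].round(2))
    print('dxyz cm',d.round(2),'spin',np.radians(s).round(3)); return d
E
python3 -c "
from h import *
to_tool([641.5,-140.5,90],90);print(rot(sensors.get_obs()).round(3))"
```

```text
t 0.3 tcp [ 194.2 -487.6  226.5] jaw az -68.3 x [-0.  0. -1.] F [ 0.  -0.   0.7] w 91.9 q6 -0.15
dxyz cm [ 13.66 -15.7  -54.4 ] spin 0.379
[[-0.     0.37  -0.929]
 [ 0.    -0.929 -0.37 ]
 [-1.    -0.    -0.   ]]
```

```bash
python3 -m crank '[{"dx":-1,"dy":-1,"dz":-3.4,"spin":0.02},{"dx":-2,"dy":-2,"dz":-6.8,"spin":0.05},{"dx":-2,"dy":-3,"dz":-10.2,"spin":0.07},{"dx":-2,"dy":-4,"dz":-13.6,"spin":0.1},{"dx":-2,"dy":-5,"dz":-17,"spin":0.12},{"dx":-2,"dy":-6,"dz":-20.4,"spin":0.15},{"dx":-2,"dy":-7,"dz":-23.8,"spin":0.18},{"dx":-2,"dy":-8,"dz":-27.2,"spin":0.2},{"dx":-2,"dy":-9,"dz":-30.6,"spin":0.23},{"dx":-2,"dy":-10,"dz":-34,"spin":0.26},{"dx":-2,"dy":-11,"dz":-37.4,"spin":0.29},{"dx":-2,"dy":-12,"dz":-40.8,"spin":0.31},{"dx":-2,"dy":-13,"dz":-44.2,"spin":0.33},{"dx":-2,"dy":-14,"dz":-47.6,"spin":0.36},{"dx":-2,"dy":-14.6,"dz":-50.5,"spin":0.379},{"dx":-2,"dy":-14.6,"dz":-50.5,"spin":0.379}]' 100; python3 - <<'E'
from h import *
to_tool([641.5,-140.5,90],90)
for n in ["scene","top","wrist"]:
    o=sensors.get_obs();c=capture(n); cv2.imwrite(f"pics/{n}1.png",c["frame"])
    print(n,proj(c,[641.5,-140.5,56],o if n=='wrist' else None))
E
```

```text
time: 1.63
tool_pos: [612.7, -161.5, 245.7]
tcp_rot: [-2.189, 1.569, 0.956]
contact_force: [-0.7, -0.1, -0.0]
grip_width: 91.8
t 1.63 tcp [ 612.7 -161.5  245.7] jaw az -89.8 x [ 0.001  0.002 -1.   ] F [-0.7 -0.1 -0. ] w 91.8 q6 1.19
dxyz cm [15.58 -2.07 -2.87] spin 0.003
scene [348.08176571 185.69118055]
top [321.97883454 147.86896709]
wrist [297.61087762 150.11380192]
```

View pics/wrist1.png

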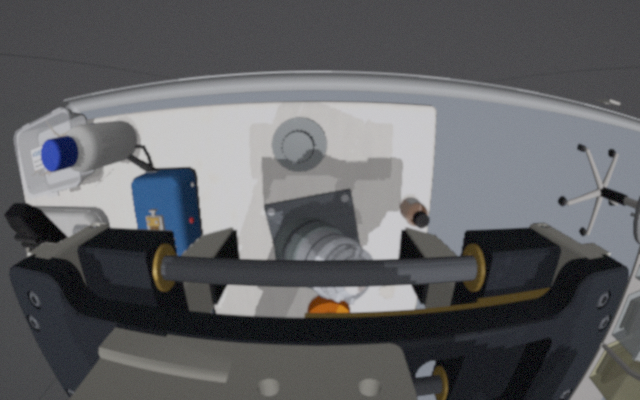

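View pics/scene1.png

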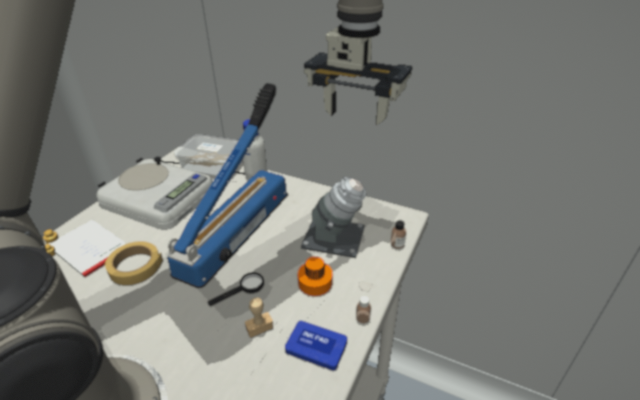

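The wrist view shows the grey lid with its knob at about (298,146); I predicted (298,150). The fingers straddle the canister's column, and nothing has been disturbed. I'll refine the lid position from the wrist view.

```bash
python3 - <<'E'
from h import *
w=cv2.imread('pics/wrist1.png');crop(w,250,90,350,190,6,'pics/w1z.png')
E
```

```text
(no output)
```

View pics/w1z.png

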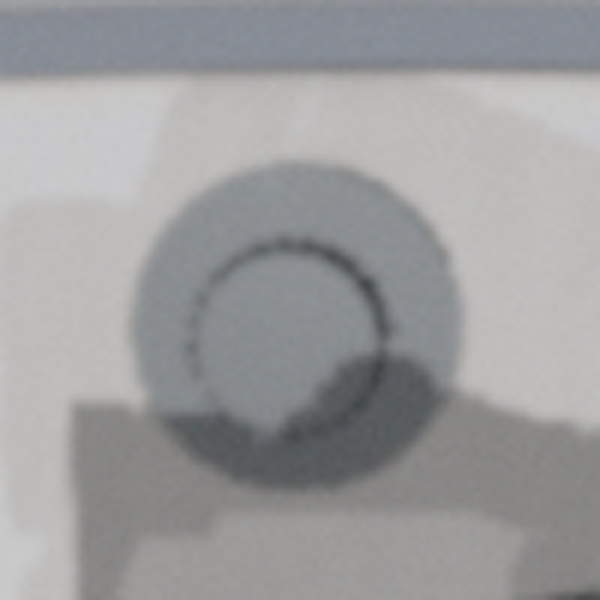

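```bash
python3 - <<'E'
from h import *
o=sensors.get_obs();c=capture('wrist')
k=onz(c,297.8,147.5,56,o);s=onz(c,299.7,144.3,28,o);print(k,s)
m=(k+s)/2; print(m)
to_tool([643.5,-140.5,31.5],90)
E
```

```text
[ 643.85092743 -141.68884844   56.        ] [ 644.84013655 -142.17874524   28.        ]
[ 644.34553199 -141.93379684   42.        ]
t 1.83 tcp [ 608.7 -166.   246.5] jaw az -90.0 x [-0.001 -0.    -1.   ] F [ 0.2 -0.9 -0.1] w 91.7 q6 1.18
dxyz cm [21.5  -2.55 -3.5 ] spin -0.0
```

```bash
python3 -m crank '[{"dx":2.5,"dy":-0.6,"dz":-0.8},{"dx":5,"dy":-1.2,"dz":-1.7},{"dx":8,"dy":-1.9,"dz":-2.6},{"dx":11,"dy":-2.5,"dz":-3.4},{"dx":13.6,"dy":-2.5,"dz":-3.4},{"dx":13.6,"dy":-2.5,"dz":-3.4},{"dx":13.6,"dy":-2.5,"dz":-3.4},{"dx":13.6,"dy":-2.5,"dz":-3.4},{"dx":13.6,"dy":-2.5,"dz":-3.4}]'; python3 - <<'E'
from h import *
o=sensors.get_obs();c=capture('wrist');cv2.imwrite('pics/wrist2.png',c['frame']);print(proj(c,[642.5,-141,56],o),proj(c,[642.5,-141,28],o))
to_tool([642.5,-141,31.5],90)
E
```

```text
[296.74167486 148.49481364] [298.32303182 146.04018351]
t 1.88 tcp [ 608.5 -166.2  246.7] jaw az -90.1 x [-0.001 -0.    -1.   ] F [-1.6 -0.3  0. ] w 92.0 q6 1.18
dxyz cm [21.52 -2.53 -3.41] spin -0.001invalid input at $[0]: expected keys dx, dy, dz, spin
```

View pics/wrist2.png

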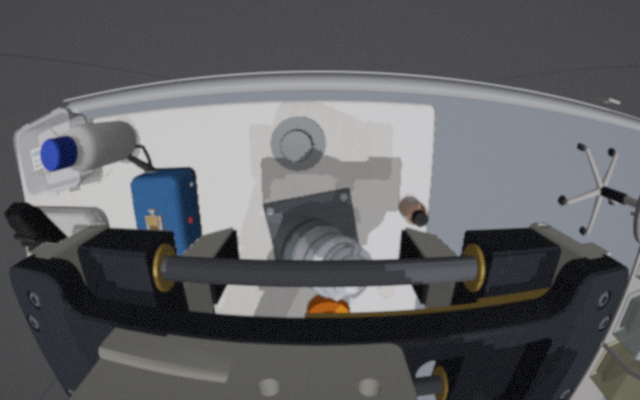

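The call was refused because every row needs all four keys. The still view shows the knob at about (297,146), within 2 px of the prediction.

```bash
python3 -m crank '[{"dx":2.5,"dy":-0.6,"dz":-0.8,"spin":0},{"dx":5,"dy":-1.2,"dz":-1.7,"spin":0},{"dx":8,"dy":-1.9,"dz":-2.6,"spin":0},{"dx":11,"dy":-2.5,"dz":-3.4,"spin":0},{"dx":13.6,"dy":-2.5,"dz":-3.5,"spin":0},{"dx":13.6,"dy":-2.5,"dz":-3.5,"spin":0},{"dx":13.6,"dy":-2.5,"dz":-3.5,"spin":0},{"dx":13.6,"dy":-2.5,"dz":-3.5,"spin":0},{"dx":13.6,"dy":-2.5,"dz":-3.5,"spin":0}]'; python3 - <<'E'
from h import *
o=sensors.get_obs();c=capture('wrist');cv2.imwrite('pics/wrist3.png',c['frame']);print(proj(c,[642.5,-141,56],o),proj(c,[642.5,-141,28],o))
to_tool([642.5,-141,31.5],90)
c=capture('scene');cv2.imwrite('pics/scene3.png',c['frame'])
E
```

```text
time: 2.63
tool_pos: [645.3, -141.5, 113.6]
tcp_rot: [2.778, 1.566, -0.364]
contact_force: [0.7, -0.2, 0.3]
grip_width: 91.9
[318.24548842 217.84239843] [318.21938997 206.96267637]
t 2.68 tcp [ 645.3 -141.3  113.4] jaw az -90.1 x [ 0.004 -0.002 -1.   ] F [-0.7  0.4 -0.1] w 92.0 q6 1.24
dxyz cm [ 8.19 -0.05  0.31] spin -0.001
```

View pics/wrist3.png

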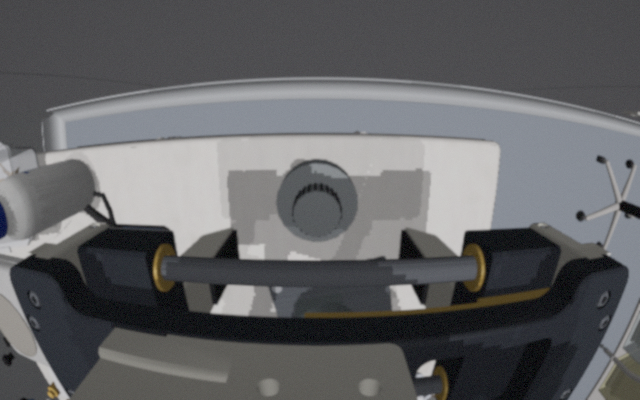

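View pics/scene3.png

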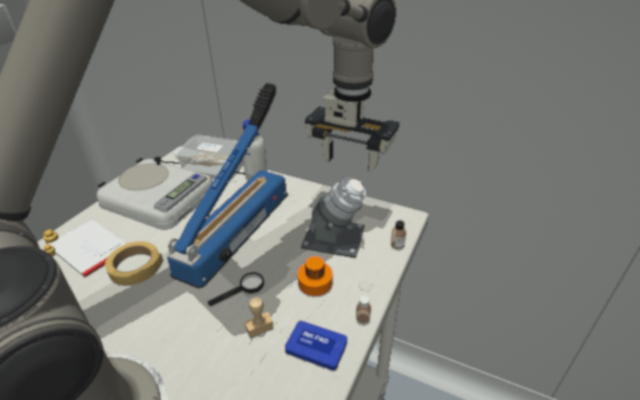

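Wrist view: the knob top is at about (317,211) and the lid disc centre at about (317,201). That is about 6 px higher than predicted, so the lid is a little further out in x.

```bash
python3 - <<'E'
from h import *
w=cv2.imread('pics/wrist3.png');crop(w,260,145,380,260,6,'pics/w3z.png')
o=sensors.get_obs();c=capture('wrist')
print(onz(c,317.5,211,56,o),onz(c,316.8,201,28,o));to_tool([642.5,-141,31.5],90,o)
E
```

```text
[ 647.75893296 -140.06150034   56.        ] [ 647.5337178 -139.4364274   28.       ]
t 2.73 tcp [ 645.2 -141.1  113.1] jaw az -90.0 x [ 0.004 -0.001 -1.   ] F [-0.7  0.4  0.3] w 91.7 q6 1.24
dxyz cm [ 8.16 -0.02  0.29] spin -0.001
```

View pics/w3z.png

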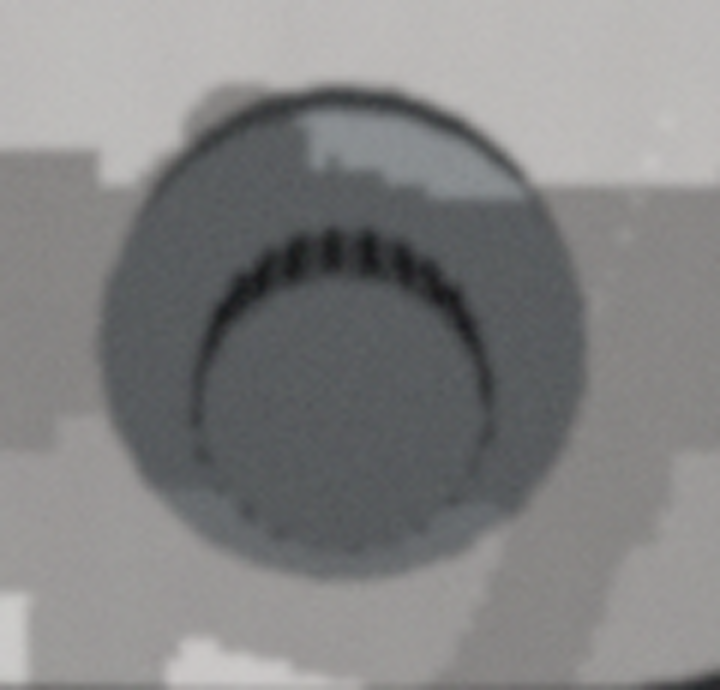

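```bash
python3 -m crank '[{"dx":2,"dy":0,"dz":0,"spin":0},{"dx":4.5,"dy":0,"dz":0,"spin":0},{"dx":6.5,"dy":0,"dz":0,"spin":0},{"dx":7.6,"dy":0,"dz":0,"spin":0},{"dx":8.1,"dy":0,"dz":0,"spin":0},{"dx":8.1,"dy":0,"dz":0,"spin":0},{"dx":8.1,"dy":0,"dz":0,"spin":0},{"dx":8.1,"dy":0,"dz":0,"spin":0}]'; python3 -m crank '[{"dx":0,"dy":0,"dz":0,"spin":0},{"dx":0,"dy":0,"dz":0,"spin":0},{"dx":0,"dy":0,"dz":0,"spin":0},{"dx":0,"dy":0,"dz":0,"spin":0},{"dx":0,"dy":0,"dz":0,"spin":0},{"dx":0,"dy":0,"dz":0,"spin":0},{"dx":0,"dy":0,"dz":0,"spin":0},{"dx":0,"dy":0,"dz":0,"spin":0}]' 0;  python3 - <<'E'
from h import *
o=sensors.get_obs();c=capture('wrist');cv2.imwrite('pics/wrist4.png',c['frame']);to_tool([645,-141,230],90,o)
E
```

```text
time: 3.45
tool_pos: [645.4, -140.7, 31.3]
tcp_rot: [2.796, 1.568, -0.346]
contact_force: [-0.6, 0.2, 0.2]
grip_width: 91.9
time: 4.12
tool_pos: [644.4, -140.4, 29.7]
tcp_rot: [0.591, 1.571, -2.55]
contact_force: [0.3, 0.1, -0.0]
grip_width: 42.6
t 4.12 tcp [ 644.4 -140.4   29.7] jaw az -90.0 x [-0. -0. -1.] F [ 0.3  0.1 -0. ] w 42.6 q6 1.24
dxyz cm [-20.03   0.06  -0.06] spin -0.0
```

View pics/wrist4.png

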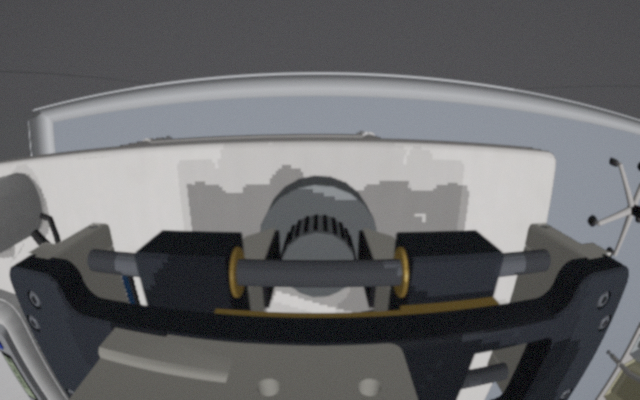

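```bash
python3 -m crank '[{"dx":0,"dy":0,"dz":0,"spin":0},{"dx":0,"dy":0,"dz":0,"spin":0},{"dx":0,"dy":0,"dz":0,"spin":0},{"dx":0,"dy":0,"dz":0,"spin":0}]' 0; python3 -m crank '[{"dx":-1,"dy":0,"dz":0,"spin":0},{"dx":-3,"dy":0,"dz":0,"spin":0},{"dx":-6,"dy":0,"dz":0,"spin":0},{"dx":-9,"dy":0,"dz":0,"spin":0},{"dx":-12,"dy":0,"dz":0,"spin":0},{"dx":-15,"dy":0,"dz":0,"spin":0},{"dx":-18,"dy":0,"dz":0,"spin":0},{"dx":-20.5,"dy":0,"dz":0,"spin":0},{"dx":-21,"dy":0,"dz":0,"spin":0},{"dx":-21,"dy":0,"dz":0,"spin":0},{"dx":-21,"dy":0,"dz":0,"spin":0}]'; python3 - <<'E'
from h import *
for n in ['wrist','scene','top']:
    c=capture(n);cv2.imwrite(f'pics/{n}5.png',c['frame'])
to_tool([530,-200,230],11)
E
```

```text
time: 4.5
tool_pos: [644.4, -140.4, 29.7]
tcp_rot: [1.568, 1.571, -1.574]
contact_force: [0.2, 1.0, -0.9]
grip_width: 35.1
time: 5.42
tool_pos: [643.9, -140.2, 239.1]
tcp_rot: [-0.221, 1.57, 2.921]
contact_force: [-0.6, -0.3, -1.0]
grip_width: 35.2
t 5.57 tcp [ 643.6 -140.2  237.6] jaw az -90.0 x [-0.004  0.001 -1.   ] F [-0.1  0.7 -1.2] w 35.2 q6 1.24
dxyz cm [ 0.79  5.99 11.35] spin 1.379
```

View pics/wrist5.png

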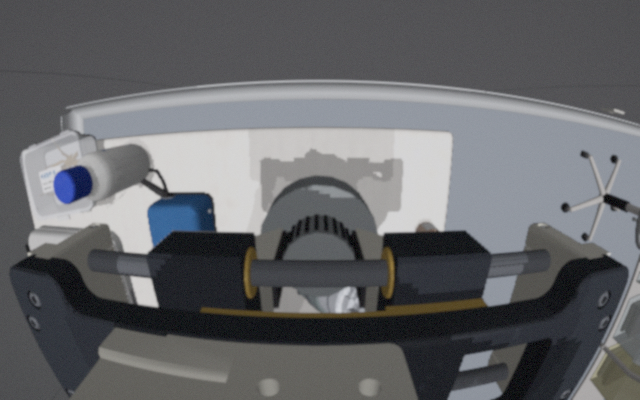

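View pics/scene5.png

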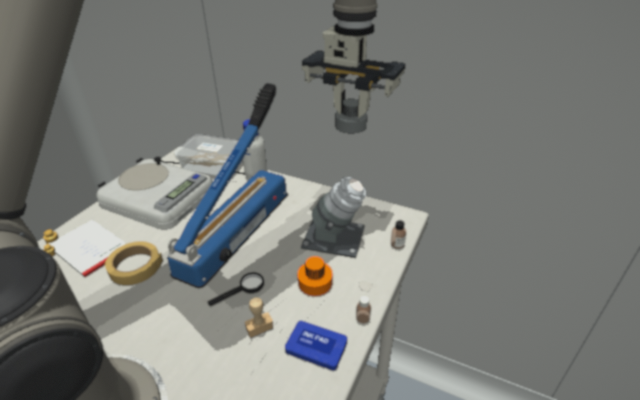

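View pics/top5.png

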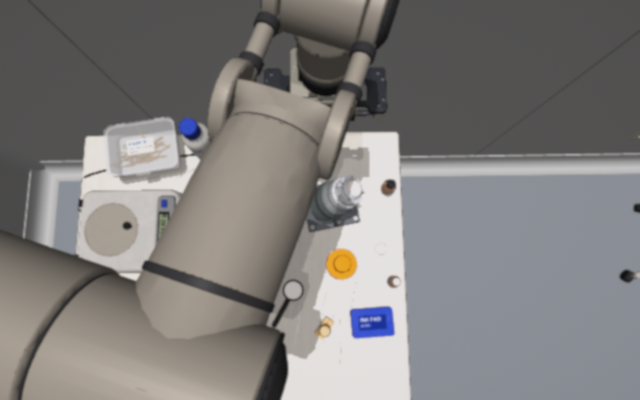

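The lid is held upright in a firm grip (35.2 mm). Only shifts and a vertical spin are available, so the lid can't be tilted by the wrist. I plan to hook its uphill edge over the thread and let it tip onto the neck. First I'll check the axis estimate by overlaying it on the pictures.

```bash
cat > ax.py <<'E'
from h import *
def axis(az): return np.array([.5*np.cos(np.radians(az)),.5*np.sin(np.radians(az)),.8660254])
M=np.array([530,-201,148.])
if __name__=='__main__':
    for n,im,(x0,y0,x1,y1) in [('top',cv2.imread('pics/top0.png'),(280,120,420,240)),('scene',cv2.imread('pics/scene0.png'),(280,160,430,270))]:
        c=capture(n);k=5;z=cv2.resize(im[y0:y1,x0:x1],None,fx=k,fy=k,interpolation=cv2.INTER_CUBIC)
        a=axis(-79);e1=np.cross(a,[0,0,1]);e1/=np.linalg.norm(e1);e2=np.cross(a,e1)
        for (r,h,col) in [(16.5,0,(0,0,255)),(29,-9,(0,255,0)),(34,-30,(255,0,0)),(34,-60,(255,0,255))]:
            pts=[(proj(c,M+h*a+r*(np.cos(t)*e1+np.sin(t)*e2))-[x0,y0]+.5)*k for t in np.linspace(0,2*np.pi,60)]
            cv2.polylines(z,[np.int32(pts)],True,col,1)
        cv2.imwrite(f'pics/ov_{n}.png',z)
E
python3 ax.py
```

```text
(no output)
```

View pics/ov_top.png

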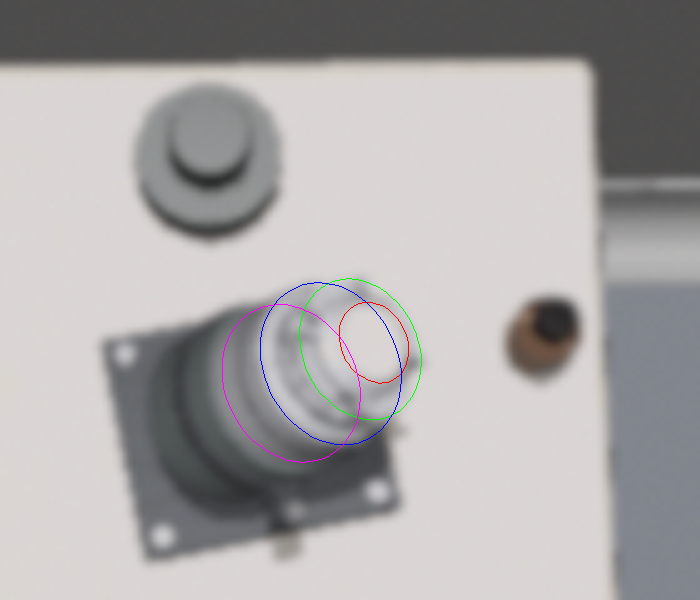

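View pics/ov_scene.png

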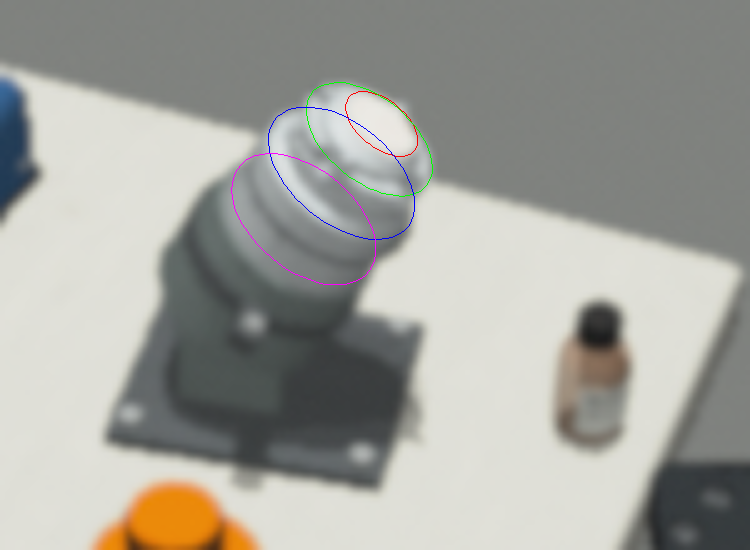

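The overlay rings fit within about 1 px: mouth ≈ (530,-201,148), lean azimuth ≈ -79°. Next I'll move over it with the jaws across the lean.

```bash
python3 -m crank '[{"dx":0,"dy":0.5,"dz":0.9,"spin":-0.12},{"dx":0,"dy":1,"dz":1.8,"spin":-0.24},{"dx":0,"dy":1.5,"dz":2.7,"spin":-0.36},{"dx":0,"dy":2,"dz":3.6,"spin":-0.48},{"dx":0,"dy":2.5,"dz":4.5,"spin":-0.6},{"dx":0,"dy":3,"dz":5.4,"spin":-0.72},{"dx":0,"dy":3.5,"dz":6.3,"spin":-0.84},{"dx":0,"dy":4,"dz":7.2,"spin":-0.96},{"dx":0,"dy":4.5,"dz":8.1,"spin":-1.08},{"dx":0,"dy":5,"dz":9,"spin":-1.2},{"dx":0,"dy":5.4,"dz":9.9,"spin":-1.32},{"dx":0,"dy":5.7,"dz":10.8,"spin":-1.44},{"dx":0,"dy":5.9,"dz":11.4,"spin":-1.56},{"dx":0,"dy":5.9,"dz":11.4,"spin":-1.68},{"dx":0.5,"dy":5.9,"dz":11.4,"spin":-1.763},{"dx":1.5,"dy":5.9,"dz":11.4,"spin":-1.763},{"dx":2.5,"dy":5.9,"dz":11.4,"spin":-1.763},{"dx":2.5,"dy":5.9,"dz":11.4,"spin":-1.763},{"dx":2.5,"dy":5.9,"dz":11.4,"spin":-1.763}]'; python3 - <<'E'
from h import *
for n in ['wrist','scene','top']:
    o=sensors.get_obs();c=capture(n);cv2.imwrite(f'pics/{n}6.png',c['frame'])
    if n!='top':crop(c['frame'],*((280,80,440,200) if n=='scene' else (220,150,420,290)),4 if n=='wrist' else 5,f'pics/{n}6z.png')
to_tool([529.6,-199,183],11)
E
```

```text
time: 7.25
tool_pos: [529.9, -199.0, 213.4]
tcp_rot: [-2.234, 1.568, 2.669]
contact_force: [-0.0, -0.0, -0.7]
grip_width: 35.7
t 7.4 tcp [ 530.6 -199.4  214.9] jaw az 11.0 x [ 0. -0. -1.] F [ 0.7  0.7 -0.5] w 35.4 q6 -0.69
dxyz cm [ 3.19 -0.09 -0.06] spin -0.001
```

View pics/wrist6.png

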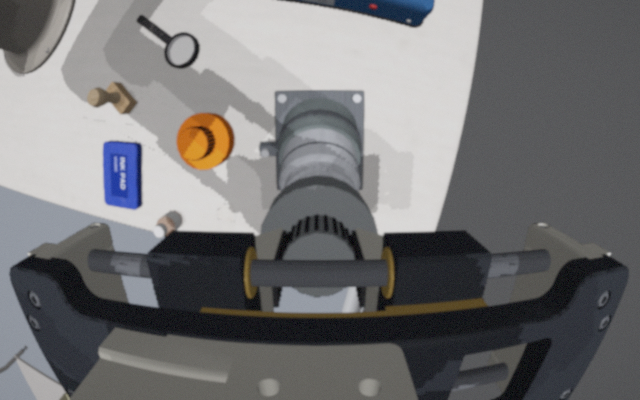

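View pics/scene6.png

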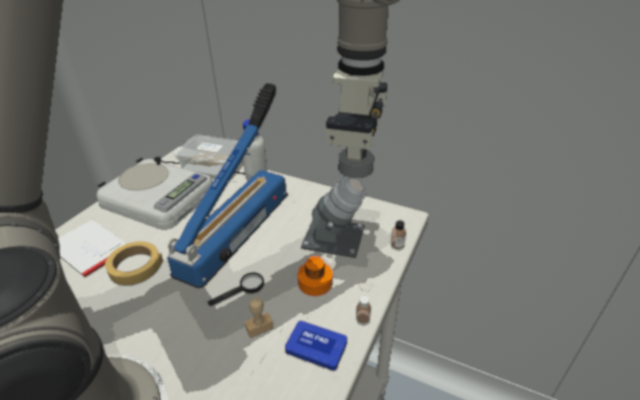

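View pics/top6.png

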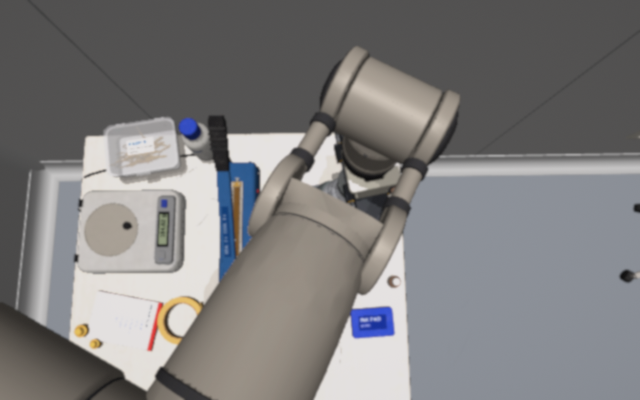

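The wrist view shows the canister column (x ≈ 320) centred under the lid (x from 262 to 378), so the lateral alignment is good. I'll lower gently to contact.

```bash
python3 -m crank '[{"dx":1,"dy":-0.1,"dz":-0.1,"spin":0},{"dx":2,"dy":-0.1,"dz":-0.1,"spin":0},{"dx":2.5,"dy":-0.1,"dz":-0.1,"spin":0},{"dx":2.8,"dy":-0.1,"dz":-0.1,"spin":0},{"dx":2.9,"dy":-0.1,"dz":-0.1,"spin":0},{"dx":3,"dy":-0.1,"dz":-0.1,"spin":0},{"dx":3,"dy":-0.1,"dz":-0.1,"spin":0}]'; python3 - <<'E'
from h import *
o=sensors.get_obs();c=capture('wrist');cv2.imwrite('pics/wrist7.png',c['frame'])
c=capture('scene');crop(c['frame'],280,80,440,230,4,'pics/s7z.png')
to_tool([529.6,-199,183],11)
E
```

```text
time: 7.98
tool_pos: [529.3, -198.7, 184.8]
tcp_rot: [0.749, 1.571, -0.629]
contact_force: [-0.8, 0.6, 0.1]
grip_width: 35.3
t 8.08 tcp [ 529.4 -198.7  185. ] jaw az 11.0 x [ 0.001 -0.    -1.   ] F [-0.5  0.3 -1.2] w 35.1 q6 -0.69
dxyz cm [0.2  0.02 0.03] spin 0.0
```

View pics/s7z.png

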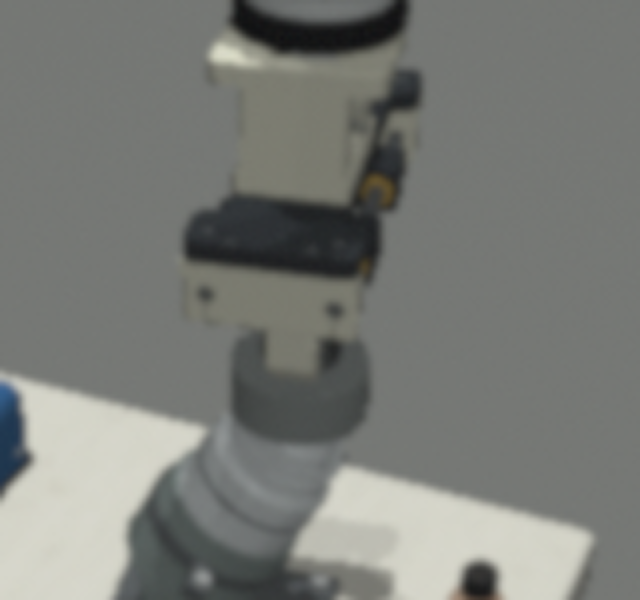

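```bash
python3 -m crank '[{"dx":0.1,"dy":0,"dz":0,"spin":0},{"dx":0.2,"dy":0,"dz":0,"spin":0},{"dx":0.2,"dy":0,"dz":0,"spin":0}]';python3 -m crank '[{"dx":0.1,"dy":0,"dz":0,"spin":0},{"dx":0.2,"dy":0,"dz":0,"spin":0},{"dx":0.2,"dy":0,"dz":0,"spin":0}]';python3 -m crank '[{"dx":0.1,"dy":0,"dz":0,"spin":0},{"dx":0.2,"dy":0,"dz":0,"spin":0},{"dx":0.2,"dy":0,"dz":0,"spin":0}]'
```

```text
time: 8.33
tool_pos: [529.2, -198.6, 182.6]
tcp_rot: [-1.053, 1.571, -2.432]
contact_force: [-0.2, -0.3, -0.6]
grip_width: 35.3
time: 8.58
tool_pos: [529.1, -198.6, 180.5]
tcp_rot: [-1.95, 1.57, 2.954]
contact_force: [-0.1, 0.1, -0.5]
grip_width: 35.4
time: 8.83
tool_pos: [529.1, -198.6, 178.5]
tcp_rot: [-1.952, 1.571, 2.952]
contact_force: [-0.1, -0.5, -0.9]
grip_width: 35.6
```

```bash
python3 -m crank '[{"dx":0.1,"dy":0,"dz":0,"spin":0},{"dx":0.2,"dy":0,"dz":0,"spin":0},{"dx":0.2,"dy":0,"dz":0,"spin":0}]';python3 -m crank '[{"dx":0.1,"dy":0,"dz":0,"spin":0},{"dx":0.2,"dy":0,"dz":0,"spin":0},{"dx":0.2,"dy":0,"dz":0,"spin":0}]';python3 - <<'E'
from h import *
o=sensors.get_obs();c=capture('wrist');cv2.imwrite('pics/wrist8.png',c['frame'])
c=capture('scene');crop(c['frame'],280,80,440,230,4,'pics/s8z.png')
E
```

```text
time: 9.08
tool_pos: [529.4, -198.7, 177.0]
tcp_rot: [0.834, 1.57, -0.545]
contact_force: [-0.6, 0.4, 2.2]
grip_width: 35.3
time: 9.33
tool_pos: [529.7, -199.0, 176.2]
tcp_rot: [0.777, 1.568, -0.601]
contact_force: [-1.4, 0.5, 10.0]
grip_width: 35.4
```

View pics/s8z.png

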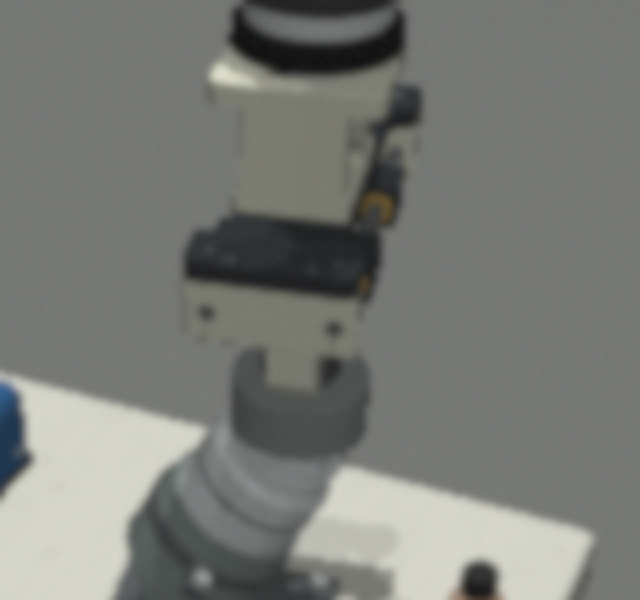

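Contact came at TCP z ≈ 176.5 mm. The lid's skirt is now over the neck, still upright. I'll unload a little, open partway and let it tip onto the neck.

```bash
python3 -m crank '[{"dx":-0.15,"dy":0,"dz":0,"spin":0},{"dx":-0.15,"dy":0,"dz":0,"spin":0}]'; python3 -m crank '[{"dx":0,"dy":0,"dz":0,"spin":0},{"dx":0,"dy":0,"dz":0,"spin":0},{"dx":0,"dy":0,"dz":0,"spin":0},{"dx":0,"dy":0,"dz":0,"spin":0},{"dx":0,"dy":0,"dz":0,"spin":0}]' 46; python3 - <<'E'
from h import *
o=sensors.get_obs();c=capture('wrist');cv2.imwrite('pics/wrist9.png',c['frame'])
c=capture('scene');crop(c['frame'],280,80,440,230,4,'pics/s9z.png')
E
```

```text
time: 9.6
tool_pos: [529.4, -198.7, 176.8]
tcp_rot: [0.794, 1.57, -0.585]
contact_force: [-0.4, 0.1, 4.5]
grip_width: 35.6
time: 10.02
tool_pos: [529.1, -198.5, 175.9]
tcp_rot: [-2.137, 1.57, 2.768]
contact_force: [0.3, -0.1, -0.2]
grip_width: 42.4
```

View pics/s9z.png

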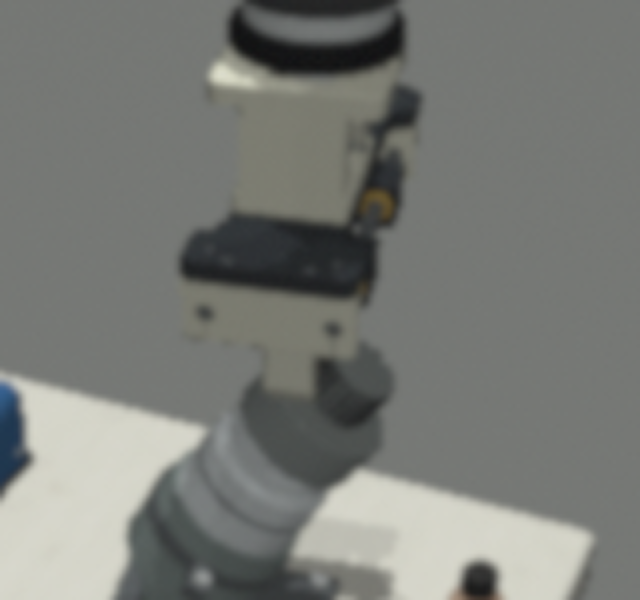

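View pics/wrist9.png

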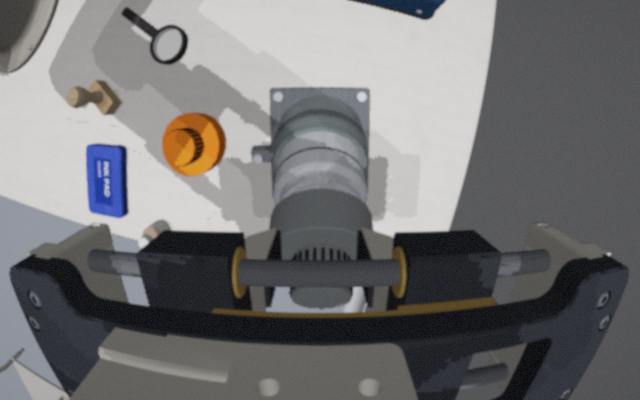

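The lid tipped over and now sits on the neck, leaning with the canister. In the scene crop the knob is at about (365,380). I'll check the knob position against the model before regripping.

```bash
python3 - <<'E'
from ax import *
a=axis(-79);c=capture('scene')
for nm,h in [('mouth12',-12+0),('knobbase',16),('knobtop',44)]: 
    p=proj(c,M+h*a);print(nm,p.round(1),((p-[280,80])*4).round())
o=sensors.get_obs();w=capture('wrist');print('w',proj(w,M+44*a,o),proj(w,M+16*a,o));
crop(w['frame'],240,160,400,310,5,'pics/w9z.png')
print(M+30*a);to_tool([533.1,-216.7,169],11-15)
E
```

```text
mouth12 [352.7 188.1] [291. 433.]
knobbase [360.3 178.9] [321. 396.]
knobtop [368.1 169.3] [353. 357.]
w [318.88222236 292.15912413] [318.83577216 251.79967869]
[ 532.86213493 -215.72440775  173.980762  ]
t 10.22 tcp [ 529.2 -198.5  176.1] jaw az 11.0 x [-0.  0. -1.] F [-0.7  0.3  0.1] w 42.5 q6 -0.69
dxyz cm [0.71 0.04 1.86] spin 0.262
```

View pics/w9z.png

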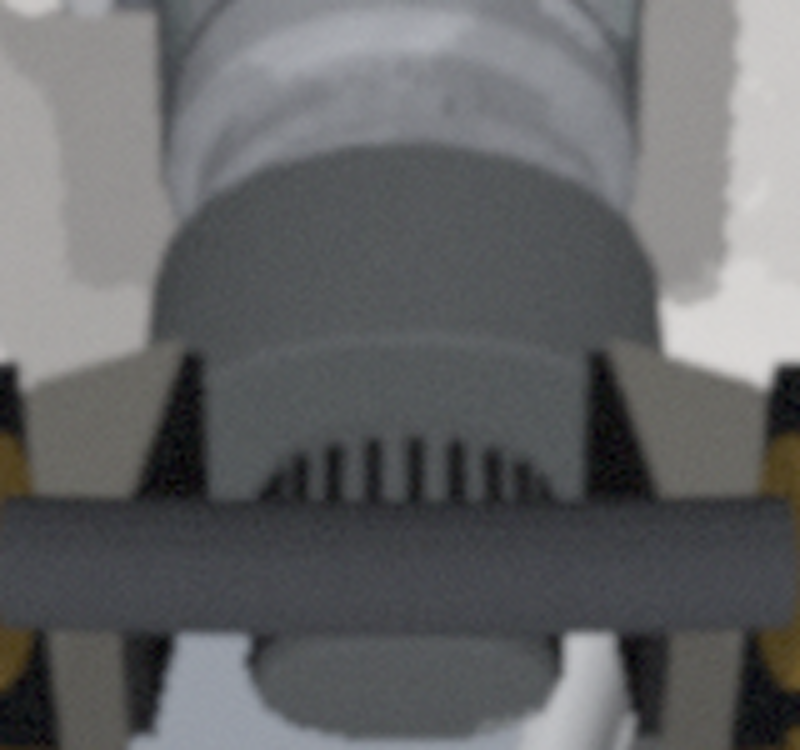

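```bash
cat > fit.py <<'E'
from ax import *
from scipy.optimize import least_squares
uh=np.array([np.cos(np.radians(-79)),np.sin(np.radians(-79)),0]);Z=np.array([0,0,1.])
def lidpt(p,zl,r):  # p=[u0,z0,tilt]; pt at lid height zl and lean-plane radius r
    t=p[2];a=np.sin(t)*uh+np.cos(t)*Z;b=np.cos(t)*uh-np.sin(t)*Z
    return M+p[0]*uh+p[1]*Z+zl*a+r*b
def fit(w,o,v):
    K=[(0,-34),(28,-34),(56,18)]
    s=least_squares(lambda p:[proj(w,lidpt(p,*k),o)[1]-vv for k,vv in zip(K,v)],[-6,-10.4,np.radians(30)],x_scale=[1,1,.03])
    p=s.x;a=np.sin(p[2])*uh+np.cos(p[2])*Z
    print('lid origin u,z rel M',p[:2].round(1),'tilt',np.degrees(p[2]).round(1),'expected thread_top (-6,-10.4)','K',lidpt(p,42,0).round(1),'res',abs(s.fun).max().round(2))
    return p
E
python3 - <<'E'
from fit import *
o=sensors.get_obs();w=capture('wrist')
p=np.array([-6,-10.4,np.radians(30)]);print([proj(w,lidpt(p,*k),o).round(1) for k in [(0,-34),(28,-34),(56,18)]])
fit(w,o,[160+145/5,160+335/5,160+735/5])
E
```

```text
[array([318.7, 180. ]), array([318.8, 215.3]), array([318.9, 305.4])]
lid origin u,z rel M [ -1.4 -15.8] tilt 34.9 expected thread_top (-6,-10.4) K [ 534.3 -223.3  166.6] res 0.0
```

The wrist fit puts the lid slightly over-tilted (about 35°) and a few mm downhill. It's on the neck but perhaps with one side up on a stop wall. I'll straddle the knob properly and look again.

```bash
python3 -m crank '[{"dx":0,"dy":0,"dz":0.4,"spin":0},{"dx":0.2,"dy":0,"dz":1,"spin":0},{"dx":0.5,"dy":0,"dz":1.7,"spin":0.1},{"dx":0.7,"dy":0,"dz":2.1,"spin":0.2},{"dx":0.9,"dy":0,"dz":2.1,"spin":0.262},{"dx":0.9,"dy":0,"dz":2.1,"spin":0.262},{"dx":0.9,"dy":0,"dz":2.1,"spin":0.262}]' 60; python3 - <<'E'
from fit import *
o=sensors.get_obs();w=capture('wrist');cv2.imwrite('pics/wrist10.png',w['frame']);crop(w['frame'],240,130,400,310,5,'pics/w10z.png')
c=capture('scene');crop(c['frame'],300,110,420,230,5,'pics/s10z.png')
to_tool([533.5,-219.5,167],-4,o)
E
```

```text
time: 10.85
tool_pos: [533.2, -219.7, 167.1]
tcp_rot: [-0.456, 1.571, -2.095]
contact_force: [-0.4, -0.5, 0.2]
grip_width: 55.0
t 10.85 tcp [ 533.2 -219.7  167.1] jaw az -3.9 x [-0. -0. -1.] F [-0.4 -0.5  0.2] w 55.0 q6 -0.46
dxyz cm [ 0.01  0.03 -0.02] spin 0.002
```

View pics/w10z.png

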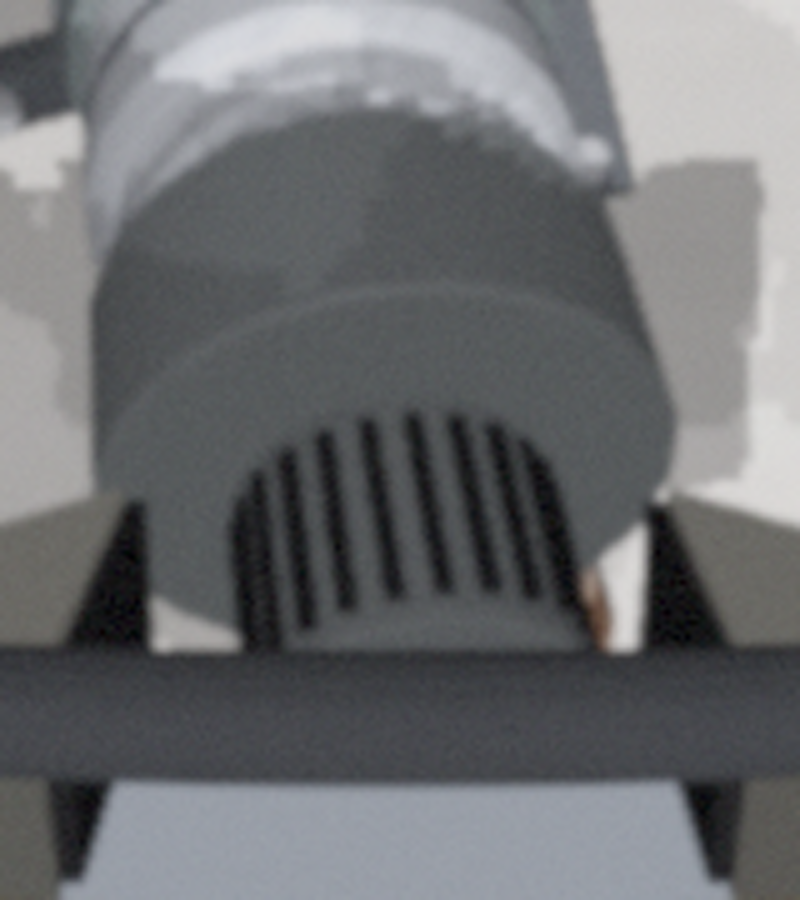

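View pics/s10z.png

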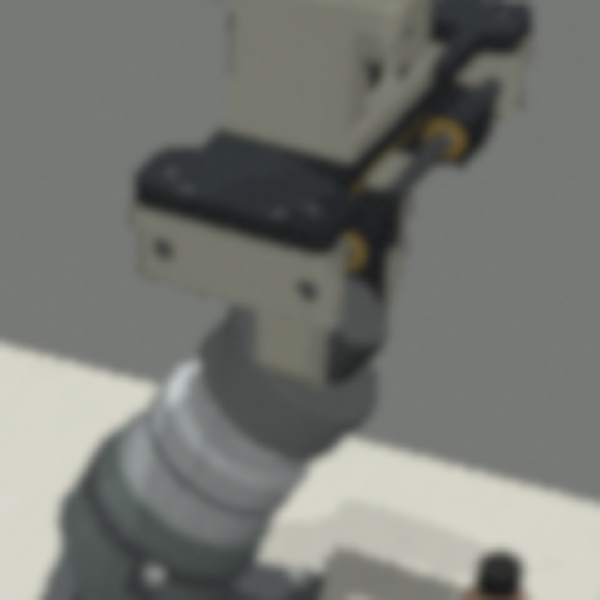

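The knob sits centred between the fingers; in the wrist view the ribs run from x ≈ 286 to 356. I'll close and make the first backward stroke.

```bash
python3 -m crank '[{"dx":0,"dy":0,"dz":0,"spin":0},{"dx":0,"dy":0,"dz":0,"spin":0},{"dx":0,"dy":0,"dz":0,"spin":0},{"dx":0,"dy":0,"dz":0,"spin":0},{"dx":0,"dy":0,"dz":0,"spin":0}]' 0; python3 -m crank '[{"dx":0.05,"dy":0,"dz":0,"spin":-0.1},{"dx":0.05,"dy":0,"dz":0,"spin":-0.2},{"dx":0.05,"dy":0,"dz":0,"spin":-0.3},{"dx":0.05,"dy":0,"dz":0,"spin":-0.4},{"dx":0.05,"dy":0,"dz":0,"spin":-0.5},{"dx":0.05,"dy":0,"dz":0,"spin":-0.524},{"dx":0.05,"dy":0,"dz":0,"spin":-0.524}]'; python3 - <<'E'
from fit import *
o=sensors.get_obs();w=capture('wrist');cv2.imwrite('pics/wrist11.png',w['frame']);crop(w['frame'],240,130,400,310,4,'pics/w11z.png')
c=capture('scene');crop(c['frame'],300,110,420,230,5,'pics/s11z.png')
print(o['moment'].round(2));to_tool([533.5,-219.5,167],-4,o)
E
```

```text
time: 11.37
tool_pos: [533.2, -219.2, 167.4]
tcp_rot: [0.611, 1.57, -1.029]
contact_force: [-0.1, 0.5, 1.6]
grip_width: 36.1
time: 11.95
tool_pos: [538.1, -219.1, 168.6]
tcp_rot: [1.004, 1.559, -0.112]
contact_force: [14.2, 3.0, 0.5]
grip_width: 35.3
[ 0.59 -2.93 -0.55]
t 11.95 tcp [ 538.1 -219.1  168.6] jaw az 26.0 x [ 0.012 -0.001 -1.   ] F [14.2  3.   0.5] w 35.3 q6 -0.98
dxyz cm [ 0.15 -0.43 -0.17] spin 0.524
```

View pics/w11z.png

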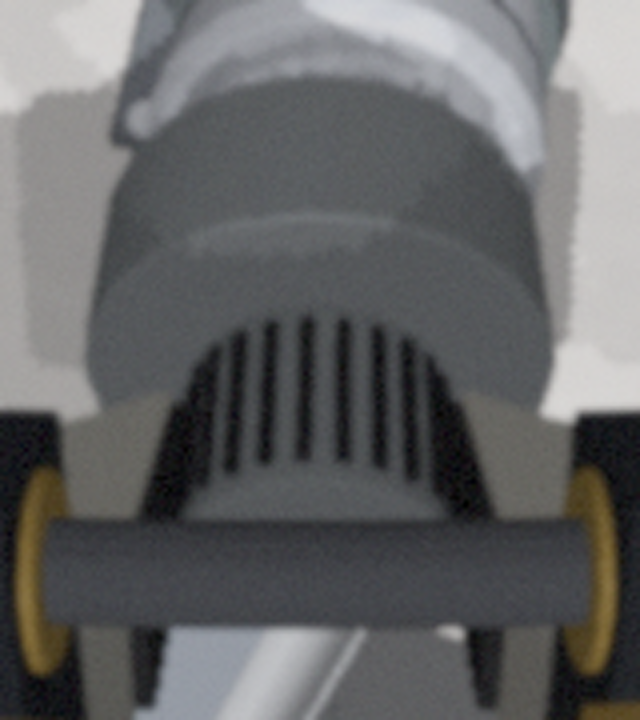

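View pics/s11z.png

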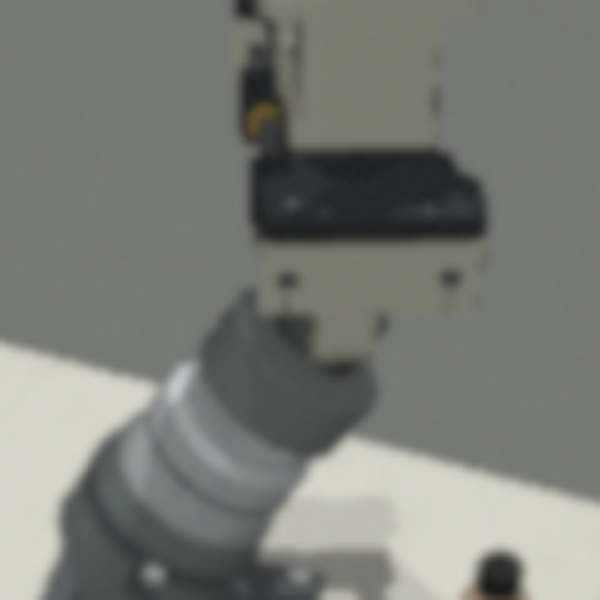

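The lid was dragged round with the tool (the TCP pulled 5 mm off in x, 14 N), so the stroke was too big for a vertical tool on a 30° axis. I'll release and check that it settles, then use smaller strokes with a higher, shorter grip.

```bash
python3 -m crank '[{"dx":0,"dy":0,"dz":0,"spin":0},{"dx":0,"dy":0,"dz":0,"spin":0},{"dx":0,"dy":0,"dz":0,"spin":0},{"dx":-0.3,"dy":0,"dz":0,"spin":0.1},{"dx":-0.5,"dy":0,"dz":0,"spin":0.2},{"dx":-0.5,"dy":0,"dz":0,"spin":0.262},{"dx":-0.5,"dy":0,"dz":0,"spin":0.262}]' 60; python3 - <<'E'
from fit import *
o=sensors.get_obs();w=capture('wrist');cv2.imwrite('pics/wrist12.png',w['frame']);crop(w['frame'],240,130,400,310,4,'pics/w12z.png')
c=capture('scene');crop(c['frame'],300,110,420,230,5,'pics/s12z.png')
print(o['moment'].round(2));to_tool([533.5,-219.5,167],11,o)
E
```

```text
time: 12.63
tool_pos: [532.8, -219.2, 171.5]
tcp_rot: [-1.998, 1.57, 2.904]
contact_force: [0.8, 0.3, -0.1]
grip_width: 55.1
[ 0.03 -0.09 -0.02]
t 12.63 tcp [ 532.8 -219.2  171.5] jaw az 10.9 x [-0.001  0.    -1.   ] F [ 0.8  0.3 -0.1] w 55.1 q6 -0.71
dxyz cm [0.45 0.06 0.04] spin -0.002
```

View pics/w12z.png

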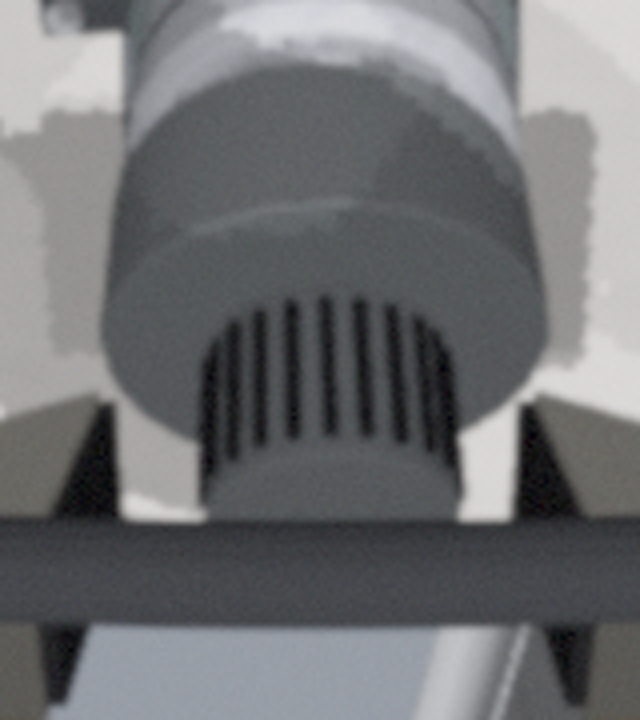

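View pics/s12z.png

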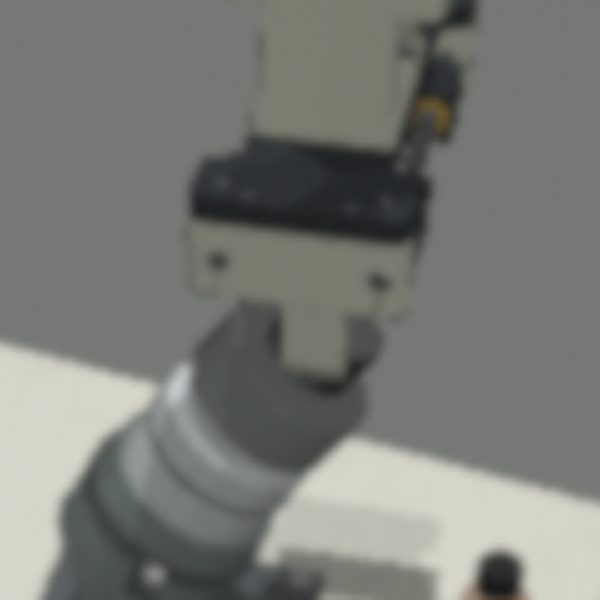

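```bash
python3 - <<'E'
import re
s=open('fit.py').read()
s=s.replace("def fit(w,o,v):\n    K=[(0,-34),(28,-34),(56,18)]","def fit(w,o,v,K=[(0,-34),(28,-34),(28,-18),(56,-18)]):")
open('fit.py','w').write(s)
E
python3 - <<'E'
from fit import *
o=sensors.get_obs();w=capture('wrist')
p=np.array([-6,-10.4,np.radians(30)]);print([proj(w,lidpt(p,*k),o).round(1) for k in [(0,-34),(28,-34),(28,-18),(56,-18)]])
fit(w,o,[147,179.5,205,241])
E
```

```text
[array([319.4, 145.6]), array([319.5, 178.3]), array([319.4, 200.6]), array([319.5, 242.8])]
lid origin u,z rel M [-3.1 -9.8] tilt 26.4 expected thread_top (-6,-10.4) K [ 533.  -216.3  175.9] res 2.61
```

The lid has settled and now matches the thread_top pose within about 2–4 px. From here: strokes of about ±10° with a higher grip.

```bash
python3 -m crank '[{"dx":-0.3,"dy":0,"dz":0,"spin":0.1},{"dx":-0.35,"dy":0.05,"dz":0.05,"spin":0.175},{"dx":-0.35,"dy":0.05,"dz":0.05,"spin":0.175}]' 60; python3 -m crank '[{"dx":0,"dy":0,"dz":0,"spin":0},{"dx":0,"dy":0,"dz":0,"spin":0},{"dx":0,"dy":0,"dz":0,"spin":0},{"dx":0,"dy":0,"dz":0,"spin":0},{"dx":0,"dy":0,"dz":0,"spin":-0.1},{"dx":0,"dy":0,"dz":0,"spin":-0.2},{"dx":0,"dy":0,"dz":0,"spin":-0.3},{"dx":0,"dy":0,"dz":0,"spin":-0.35},{"dx":0,"dy":0,"dz":0,"spin":-0.35}]' 0;python3 - <<'E'
from fit import *
o=sensors.get_obs();w=capture('wrist');cv2.imwrite('pics/wrist13.png',w['frame']);crop(w['frame'],240,130,400,310,4,'pics/w13z.png')
print(o['moment'].round(2));to_tool([533.6,-219.7,175],1,o)
E
python3 -m crank '[{"dx":0,"dy":0,"dz":0,"spin":0},{"dx":0,"dy":0,"dz":0,"spin":0},{"dx":0,"dy":0,"dz":0,"spin":0.05},{"dx":0,"dy":0,"dz":0,"spin":0.175},{"dx":0,"dy":0,"dz":0,"spin":0.175}]' 60
python3 - <<'E'
from fit import *
o=sensors.get_obs();w=capture('wrist');crop(w['frame'],240,130,400,310,4,'pics/w14z.png')
print(o['moment'].round(2));to_tool([533.6,-219.7,175],1,o)
E
```

```text
time: 13.03
tool_pos: [533.8, -219.7, 175.3]
tcp_rot: [0.262, 1.571, -1.293]
contact_force: [-0.4, 0.1, 0.2]
grip_width: 55.0
time: 13.78
tool_pos: [536.1, -219.9, 176.1]
tcp_rot: [0.993, 1.565, -0.208]
contact_force: [7.1, 1.3, 0.9]
grip_width: 33.2
[-0.02 -1.37 -0.55]
t 13.78 tcp [ 536.1 -219.9  176.1] jaw az 21.2 x [ 0.006 -0.001 -1.   ] F [7.1 1.3 0.9] w 33.2 q6 -0.89
dxyz cm [ 0.11 -0.23 -0.11] spin 0.352
time: 14.25
tool_pos: [533.3, -219.4, 175.0]
tcp_rot: [-2.112, 1.57, 2.788]
contact_force: [-0.3, 0.4, 0.5]
grip_width: 54.4
[-0.   -0.14  0.06]
t 14.25 tcp [ 533.3 -219.4  175. ] jaw az 10.8 x [-0.001  0.    -1.   ] F [-0.3  0.4  0.5] w 54.4 q6 -0.71
dxyz cm [-0.    0.02  0.03] spin 0.17
```

View pics/w13z.png

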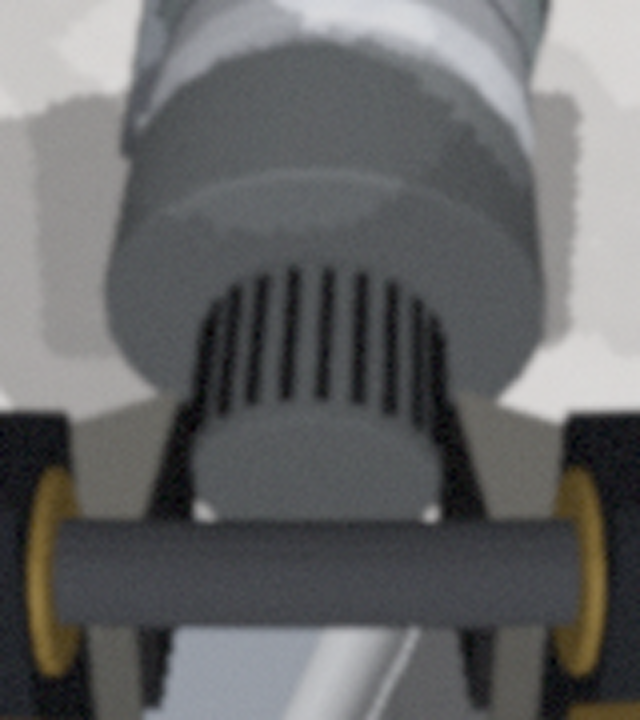

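View pics/w14z.png

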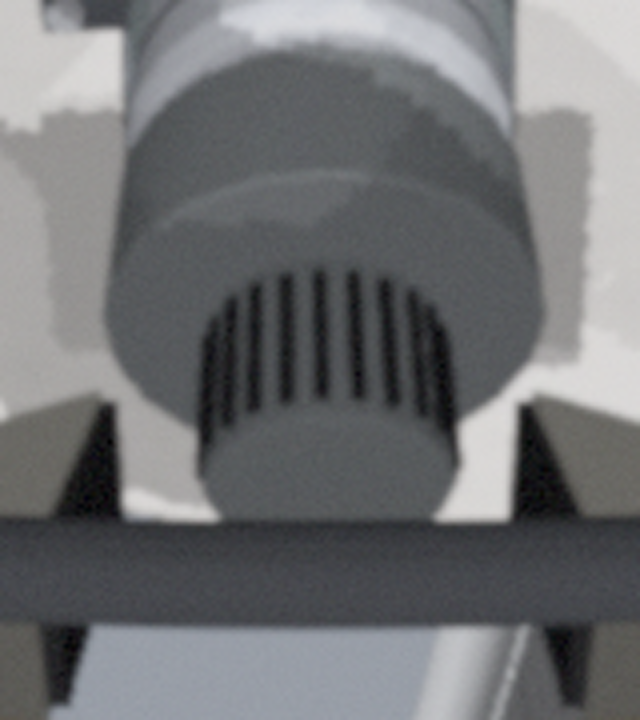

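```bash
python3 -m crank '[{"dx":0,"dy":0,"dz":0,"spin":0.1},{"dx":0,"dy":0,"dz":0,"spin":0.175},{"dx":0,"dy":0,"dz":0,"spin":0.175}]' 60; python3 -m crank '[{"dx":0,"dy":0,"dz":0,"spin":0},{"dx":0,"dy":0,"dz":0,"spin":0},{"dx":0,"dy":0,"dz":0,"spin":0},{"dx":0,"dy":0,"dz":0,"spin":0}]' 0
python3 - <<'E'
from fit import *
o=sensors.get_obs();w=capture('wrist');crop(w['frame'],260,170,380,270,5,'pics/w15z.png')
print(o['moment'].round(2));to_tool([533.6,-219.7,175],1,o)
E
python3 -m crank '[{"dx":0,"dy":0,"dz":0,"spin":-0.1},{"dx":0,"dy":0,"dz":0,"spin":-0.2},{"dx":0,"dy":0,"dz":0,"spin":-0.3},{"dx":0,"dy":0,"dz":0,"spin":-0.35},{"dx":0,"dy":0,"dz":0,"spin":-0.35}]'
python3 - <<'E'
from fit import *
o=sensors.get_obs();w=capture('wrist');crop(w['frame'],260,170,380,270,5,'pics/w16z.png')
print(o['moment'].round(2));to_tool([533.6,-219.7,175],1,o)
E
```

```text
time: 14.55
tool_pos: [533.5, -219.5, 175.0]
tcp_rot: [-1.86, 1.57, 2.871]
contact_force: [0.4, 0.5, -1.2]
grip_width: 55.0
time: 14.88
tool_pos: [533.8, -219.6, 175.2]
tcp_rot: [-1.403, 1.571, -2.955]
contact_force: [-0.5, 0.2, -0.2]
grip_width: 33.7
[ 0.03 -0.05 -0.05]
t 14.88 tcp [ 533.8 -219.6  175.2] jaw az 1.1 x [-0. -0. -1.] F [-0.5  0.2 -0.2] w 33.7 q6 -0.54
dxyz cm [ 0.02 -0.02  0.01] spin 0.001
time: 15.35
tool_pos: [536.4, -220.8, 176.4]
tcp_rot: [0.807, 1.563, -0.394]
contact_force: [6.7, -1.9, 0.6]
grip_width: 34.1
[-0.33 -1.39 -0.38]
t 15.35 tcp [ 536.4 -220.8  176.4] jaw az 21.2 x [ 0.007 -0.003 -1.   ] F [ 6.7 -1.9  0.6] w 34.1 q6 -0.89
dxyz cm [ 0.14 -0.22 -0.2 ] spin 0.352
```

View pics/w15z.png

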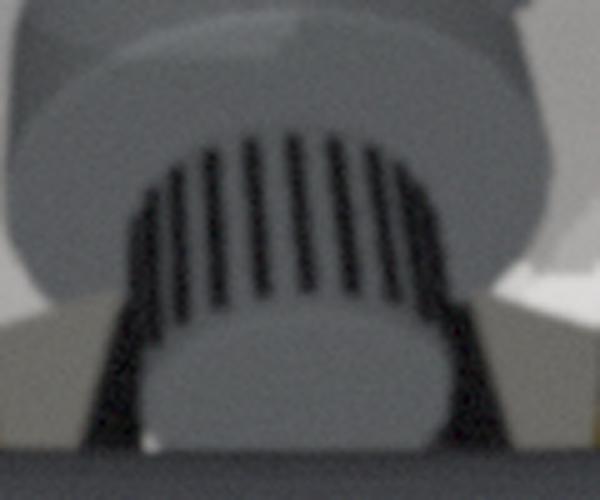

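View pics/w16z.png

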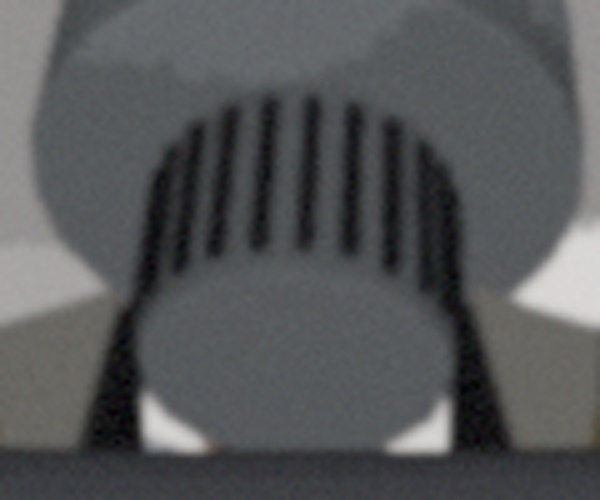

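The ribs keep the same position relative to the fingers (217/262/307 before, 215/260/305 after), so the lid turns with the jaws without slipping. I'll release and continue.

```bash
python3 -m crank '[{"dx":0,"dy":0,"dz":0,"spin":0},{"dx":0,"dy":0,"dz":0,"spin":0},{"dx":0,"dy":0,"dz":0,"spin":0.05},{"dx":0,"dy":0,"dz":0,"spin":0.15},{"dx":0,"dy":0,"dz":0,"spin":0.175},{"dx":0,"dy":0,"dz":0,"spin":0.175}]' 60
python3 - <<'E'
from fit import *
o=sensors.get_obs();w=capture('wrist');crop(w['frame'],240,130,400,310,4,'pics/w17z.png')
c=capture('scene');crop(c['frame'],300,110,420,230,4,'pics/s17z.png')
for nm,d in [('top',-12),('start',-19.5)]:
    p=np.array([d*.5,d*.866,np.radians(30)]);print(nm,[(4*(proj(w,lidpt(p,*k),o)[1]-130)).round() for k in [(0,-34),(28,-34),(28,-18),(56,-18)]])
to_tool([533.6,-219.7,175],1,o)
E
```

```text
time: 15.9
tool_pos: [533.5, -219.5, 175.0]
tcp_rot: [-2.043, 1.57, 2.862]
contact_force: [0.7, -0.7, 0.7]
grip_width: 54.8
top [np.float64(58.0), np.float64(185.0), np.float64(273.0), np.float64(437.0)]
start [np.float64(29.0), np.float64(147.0), np.float64(235.0), np.float64(389.0)]
t 15.9 tcp [ 533.5 -219.5  175. ] jaw az 11.1 x [-0.001  0.    -1.   ] F [ 0.7 -0.7  0.7] w 54.8 q6 -0.72
dxyz cm [0.   0.01 0.03] spin 0.176
```

View pics/w17z.png

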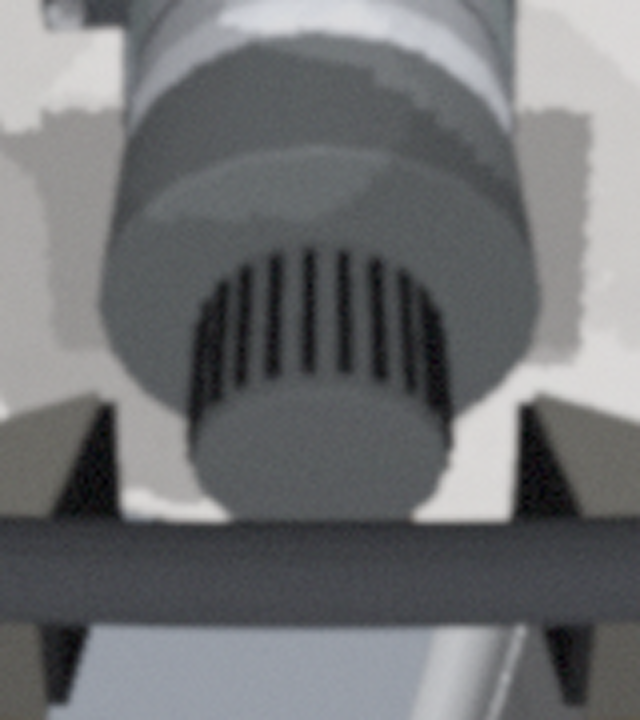

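View pics/s17z.png

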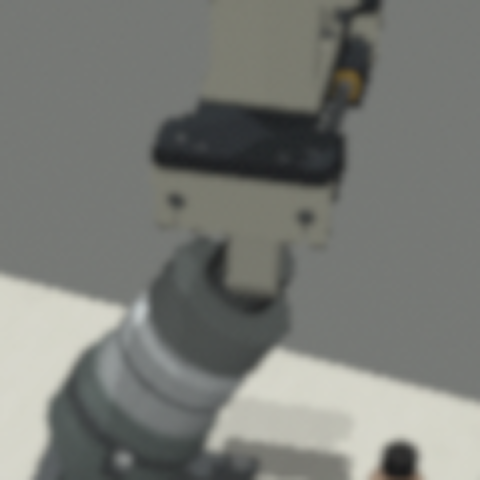

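```bash
python3 - <<'E'
from fit import *
o=sensors.get_obs();w=capture('wrist')
for nm,v in [('w14',[48,170,266,405]),('w17',[35,147,243,380])]: print(nm);fit(w,o,[130+x/4 for x in v])
E
```

```text
w14
lid origin u,z rel M [ -5.3 -14.7] tilt 27.3 expected thread_top (-6,-10.4) K [ 532.7 -214.8  170.6] res 1.94
w17
lid origin u,z rel M [ -7.  -16.3] tilt 26.1 expected thread_top (-6,-10.4) K [ 532.2 -212.3  169.4] res 1.19
```

```bash
cat > ov.py <<'E'
from fit import *
import sys
def ov(name,out,k=5,box=(300,110,420,230),ds=((-12,(0,255,0)),(-19.5,(0,0,255)))):
    o=sensors.get_obs();c=capture(name);x0,y0,x1,y1=box
    z=cv2.resize(c['frame'][y0:y1,x0:x1],None,fx=k,fy=k,interpolation=cv2.INTER_CUBIC)
    a=axis(-79);e1=np.cross(a,Z);e1/=np.linalg.norm(e1);e2=np.cross(a,e1)
    for d,col in ds:
        for h,r in ((0,34),(56,18)):
            pts=[(proj(c,M+(d+h)*a+r*(np.cos(t)*e1+np.sin(t)*e2),o)-[x0,y0]+.5)*k for t in np.linspace(0,2*np.pi,60)]
            cv2.polylines(z,[np.int32(pts)],True,col,1)
    cv2.imwrite(out,z)
if __name__=='__main__': ov('scene',f'pics/{sys.argv[1]}_s.png');ov('wrist',f'pics/{sys.argv[1]}_w.png',4,(240,130,400,310))
E
python3 ov.py o17
```

```text
(no output)
```

View pics/o17_s.png

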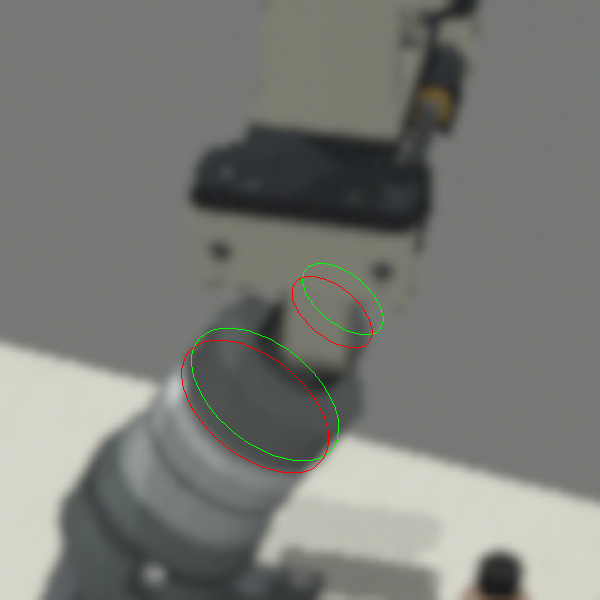

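View pics/o17_w.png

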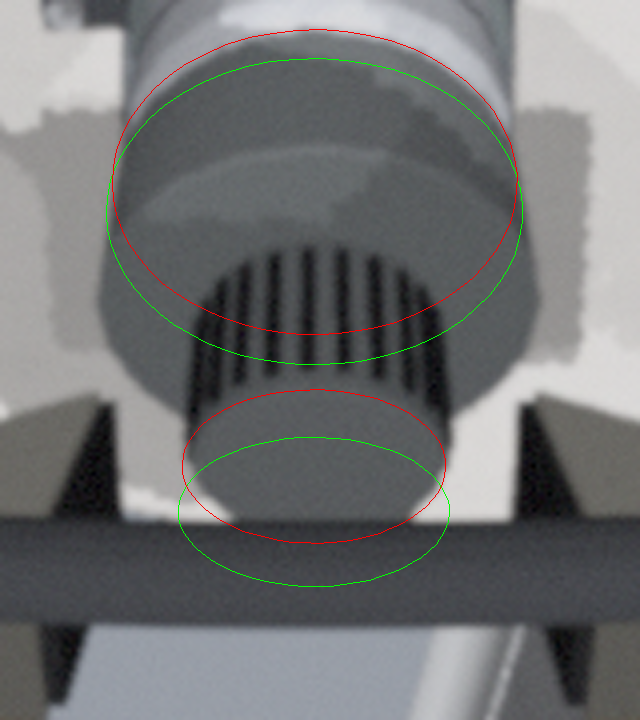

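The red outline (thread_start, -19.5 mm) fits in both views: wrist rim top at y ≈ 30 and knob top at y ≈ 385. The green one (thread_top) doesn't, so the lid has dropped in after about 70° of backward turning. Next come the forward strokes, lower down.

```bash
python3 -m crank '[{"dx":0.3,"dy":0,"dz":-0.2,"spin":-0.1},{"dx":0.7,"dy":0,"dz":-0.4,"spin":-0.175},{"dx":0.7,"dy":0,"dz":-0.4,"spin":-0.175}]' 60; python3 -m crank '[{"dx":0,"dy":0,"dz":0,"spin":0},{"dx":0,"dy":0,"dz":0,"spin":0},{"dx":0,"dy":0,"dz":0,"spin":0},{"dx":0,"dy":0,"dz":0,"spin":0}]' 0
python3 - <<'E'
from fit import *
o=sensors.get_obs();w=capture('wrist');crop(w['frame'],260,150,380,270,4,'pics/w18z.png')
print(o['moment'].round(2));to_tool([533.6,-219.7,175],1,o)
E
python3 -m crank '[{"dx":0.02,"dy":0,"dz":0,"spin":0.1},{"dx":0.05,"dy":0,"dz":0,"spin":0.2},{"dx":0.08,"dy":0,"dz":0,"spin":0.3},{"dx":0.1,"dy":0,"dz":0,"spin":0.35},{"dx":0.1,"dy":0,"dz":0,"spin":0.35}]'
python3 - <<'E'
from fit import *
o=sensors.get_obs();w=capture('wrist');crop(w['frame'],260,150,380,270,4,'pics/w19z.png')
print(o['moment'].round(2));to_tool([533.6,-219.7,175],1,o)
E
```

```text
time: 16.4
tool_pos: [532.6, -215.2, 167.6]
tcp_rot: [-2.458, 1.569, 2.625]
contact_force: [-1.0, 0.4, -1.1]
grip_width: 55.0
time: 16.73
tool_pos: [533.2, -215.8, 168.5]
tcp_rot: [0.752, 1.57, -0.453]
contact_force: [0.1, -0.2, -0.3]
grip_width: 35.2
[-0.   -0.19 -0.07]
t 16.73 tcp [ 533.2 -215.8  168.5] jaw az 21.0 x [ 0.001 -0.    -1.   ] F [ 0.1 -0.2 -0.3] w 35.2 q6 -0.88
dxyz cm [-0.65 -0.11  0.38] spin 0.349
time: 17.2
tool_pos: [531.3, -216.8, 168.2]
tcp_rot: [-0.987, 1.567, -2.543]
contact_force: [-6.6, -2.6, 8.1]
grip_width: 34.8
[-0.45  1.69  0.57]
t 17.2 tcp [ 531.3 -216.8  168.2] jaw az 0.9 x [-0.003 -0.002 -1.   ] F [-6.6 -2.6  8.1] w 34.8 q6 -0.53
dxyz cm [-0.68  0.22  0.29] spin -0.003
```

View pics/w18z.png

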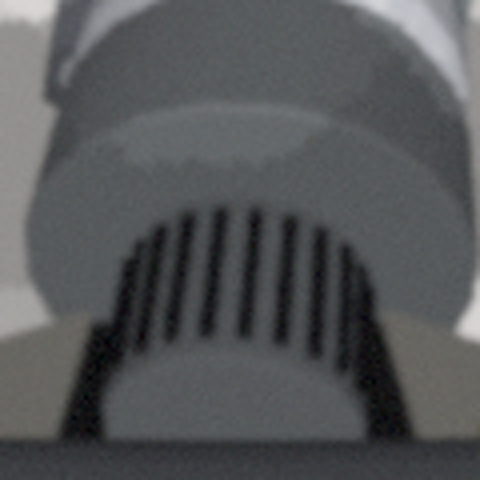

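View pics/w19z.png

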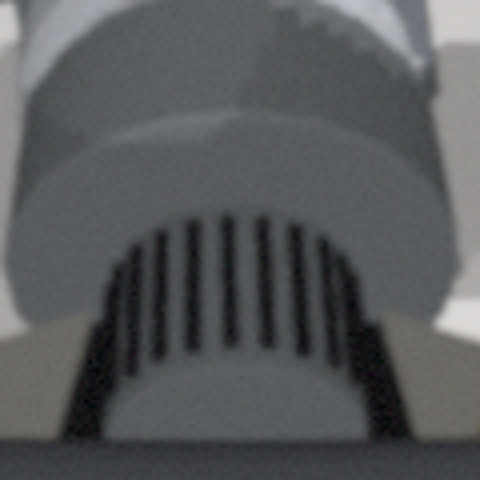

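In the grip, the ribs shifted about 14 px left of a 36 px pitch, so the lid lagged by about 6°. It turned roughly 14° this stroke. More forward strokes.

```bash
python3 -m crank '[{"dx":-0.1,"dy":0,"dz":0,"spin":0},{"dx":-0.1,"dy":0,"dz":0,"spin":0},{"dx":-0.1,"dy":0,"dz":0,"spin":-0.05},{"dx":-0.1,"dy":0,"dz":0,"spin":-0.15},{"dx":0,"dy":0,"dz":0,"spin":-0.25},{"dx":0,"dy":0,"dz":0,"spin":-0.35},{"dx":0,"dy":0,"dz":0,"spin":-0.35}]' 60
python3 -m crank '[{"dx":0,"dy":0,"dz":0,"spin":0},{"dx":0,"dy":0,"dz":0,"spin":0},{"dx":0,"dy":0,"dz":0,"spin":0},{"dx":0,"dy":0,"dz":0,"spin":0}]' 0
python3 - <<'E'
from fit import *
o=sensors.get_obs();w=capture('wrist');crop(w['frame'],260,150,380,270,4,'pics/w20z.png')
print(o['moment'].round(2));to_tool([533.6,-219.7,175],1,o)
E
python3 -m crank '[{"dx":0.02,"dy":0,"dz":0,"spin":0.1},{"dx":0.05,"dy":0,"dz":0,"spin":0.2},{"dx":0.08,"dy":0,"dz":0,"spin":0.3},{"dx":0.1,"dy":0,"dz":0,"spin":0.35},{"dx":0.1,"dy":0,"dz":0,"spin":0.35}]'
python3 - <<'E'
from fit import *
o=sensors.get_obs();w=capture('wrist');crop(w['frame'],260,150,380,270,4,'pics/w21z.png')
print(o['moment'].round(2));to_tool([533.6,-219.7,175],1,o)
E
python3 -m crank '[{"dx":-0.1,"dy":0,"dz":0,"spin":0},{"dx":-0.1,"dy":0,"dz":0,"spin":0},{"dx":-0.1,"dy":0,"dz":0,"spin":-0.05},{"dx":-0.1,"dy":0,"dz":0,"spin":-0.175},{"dx":0,"dy":0,"dz":0,"spin":-0.175}]' 60
python3 -c "
from ov import *
ov('wrist','pics/o22_w.png',4,(240,130,400,310),((-19.5,(0,0,255)),(-23.5,(255,255,0))))"
```

```text
time: 17.83
tool_pos: [533.2, -215.5, 167.0]
tcp_rot: [2.054, 1.571, 0.854]
contact_force: [0.1, -0.1, 0.2]
grip_width: 55.3
time: 18.17
tool_pos: [533.2, -215.6, 167.2]
tcp_rot: [1.051, 1.571, -0.154]
contact_force: [-0.7, 0.3, -0.5]
grip_width: 35.3
[ 0.04 -0.19  0.02]
t 18.17 tcp [ 533.2 -215.6  167.2] jaw az 20.9 x [ 0. -0. -1.] F [-0.7  0.3 -0.5] w 35.3 q6 -0.88
dxyz cm [-0.78 -0.1   0.4 ] spin 0.348
time: 18.63
tool_pos: [532.0, -216.2, 167.2]
tcp_rot: [-0.85, 1.568, -2.406]
contact_force: [-5.0, -1.3, 7.9]
grip_width: 34.6
[-0.27  1.27  0.54]
t 18.63 tcp [ 532.  -216.2  167.2] jaw az 0.9 x [-0.002 -0.002 -1.   ] F [-5.  -1.3  7.9] w 34.6 q6 -0.53
dxyz cm [-0.78  0.15  0.35] spin -0.003
time: 19.1
tool_pos: [533.2, -215.6, 166.2]
tcp_rot: [1.168, 1.57, -0.206]
contact_force: [0.8, -0.1, 0.3]
grip_width: 54.8
```

View pics/w20z.png

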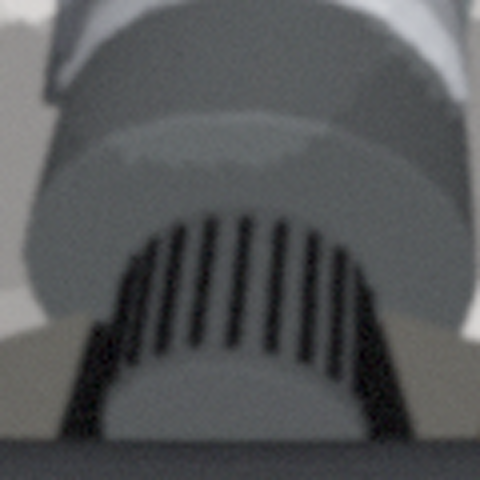

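View pics/w21z.png

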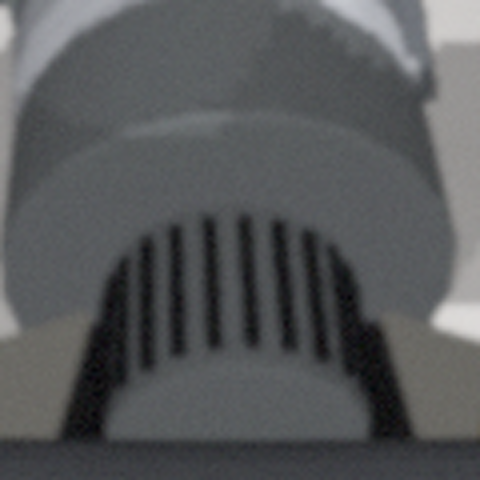

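View pics/o22_w.png

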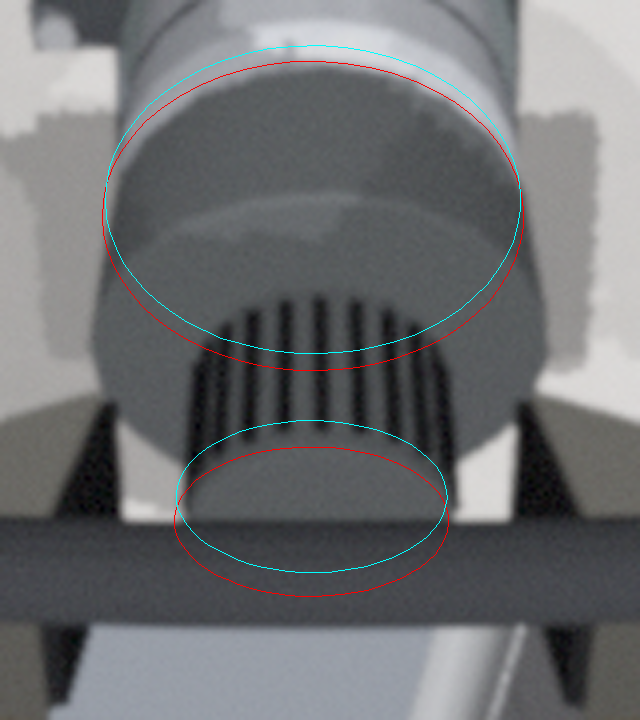

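The forward turn is working at roughly 10–13° net per stroke. I'll use slightly wider strokes with less pressing.

```bash
python3 -m crank '[{"dx":0,"dy":0,"dz":-0.05,"spin":-0.12},{"dx":0,"dy":0,"dz":-0.05,"spin":-0.23},{"dx":0,"dy":0,"dz":-0.05,"spin":-0.23}]' 60
python3 -m crank '[{"dx":0,"dy":0,"dz":0,"spin":0},{"dx":0,"dy":0,"dz":0,"spin":0},{"dx":0,"dy":0,"dz":0,"spin":0},{"dx":0,"dy":0,"dz":0,"spin":0},{"dx":0.02,"dy":0,"dz":0,"spin":0.1},{"dx":0.04,"dy":0,"dz":0,"spin":0.2},{"dx":0.05,"dy":0,"dz":0,"spin":0.3},{"dx":0.05,"dy":0,"dz":0,"spin":0.4},{"dx":0.05,"dy":0,"dz":0,"spin":0.46},{"dx":0.05,"dy":0,"dz":0,"spin":0.46}]' 0
python3 -m crank '[{"dx":-0.05,"dy":0,"dz":0,"spin":0},{"dx":-0.05,"dy":0,"dz":0,"spin":0},{"dx":-0.05,"dy":0,"dz":0,"spin":-0.05},{"dx":-0.05,"dy":0,"dz":0,"spin":-0.15},{"dx":-0.05,"dy":0,"dz":0,"spin":-0.25},{"dx":-0.05,"dy":0,"dz":0,"spin":-0.35},{"dx":-0.05,"dy":0,"dz":0,"spin":-0.46},{"dx":-0.05,"dy":0,"dz":0,"spin":-0.46}]' 60
python3 -m crank '[{"dx":0,"dy":0,"dz":0,"spin":0},{"dx":0,"dy":0,"dz":0,"spin":0},{"dx":0,"dy":0,"dz":0,"spin":0},{"dx":0,"dy":0,"dz":0,"spin":0}]' 0
python3 - <<'E'
from fit import *
o=sensors.get_obs();w=capture('wrist');crop(w['frame'],260,150,380,270,4,'pics/w23z.png')
to_tool([533.6,-219.7,175],1,o)
E
python3 -m crank '[{"dx":0.02,"dy":0,"dz":0,"spin":0.1},{"dx":0.04,"dy":0,"dz":0,"spin":0.2},{"dx":0.05,"dy":0,"dz":0,"spin":0.3},{"dx":0.05,"dy":0,"dz":0,"spin":0.4},{"dx":0.05,"dy":0,"dz":0,"spin":0.46},{"dx":0.05,"dy":0,"dz":0,"spin":0.46}]' 0
python3 - <<'E'
from fit import *
o=sensors.get_obs();w=capture('wrist');crop(w['frame'],260,150,380,270,4,'pics/w24z.png')
to_tool([533.6,-219.7,175],1,o)
E
python3 -m crank '[{"dx":-0.05,"dy":0,"dz":0,"spin":0},{"dx":-0.05,"dy":0,"dz":0,"spin":0},{"dx":-0.05,"dy":0,"dz":0,"spin":-0.05},{"dx":-0.05,"dy":0,"dz":0,"spin":-0.15},{"dx":-0.05,"dy":0,"dz":0,"spin":-0.23},{"dx":-0.05,"dy":0,"dz":0,"spin":-0.23}]' 60
python3 -c "
from ov import *
ov('wrist','pics/o25_w.png',4,(240,130,400,310),((-19.5,(0,0,255)),(-23.5,(255,255,0))))
ov('scene','pics/o25_s.png',5,(300,110,420,230),((-19.5,(0,0,255)),(-23.5,(255,255,0))))"
```

```text
time: 19.4
tool_pos: [533.0, -215.1, 166.0]
tcp_rot: [-2.879, 1.571, 2.256]
contact_force: [0.1, -0.1, 0.2]
grip_width: 54.9
time: 20.23
tool_pos: [531.9, -216.3, 166.6]
tcp_rot: [-0.555, 1.568, -2.167]
contact_force: [-4.4, -3.2, 6.7]
grip_width: 35.3
time: 20.9
tool_pos: [533.0, -214.9, 166.0]
tcp_rot: [2.813, 1.57, 1.668]
contact_force: [0.2, -1.0, -0.1]
grip_width: 55.5
time: 21.23
tool_pos: [533.0, -215.1, 166.2]
tcp_rot: [1.189, 1.571, 0.038]
contact_force: [-0.4, 0.5, -0.4]
grip_width: 35.4
t 21.23 tcp [ 533.  -215.1  166.2] jaw az 24.1 x [ 0.  0. -1.] F [-0.4  0.5 -0.4] w 35.4 q6 -0.94
dxyz cm [-0.88 -0.13  0.44] spin 0.403
time: 21.78
tool_pos: [532.0, -216.2, 166.6]
tcp_rot: [-0.577, 1.568, -2.189]
contact_force: [-3.8, -3.0, 5.8]
grip_width: 35.3
t 21.78 tcp [ 532.  -216.2  166.6] jaw az -2.3 x [-0.002 -0.002 -1.   ] F [-3.8 -3.   5.8] w 35.3 q6 -0.48
dxyz cm [-0.84  0.17  0.35] spin -0.058
time: 22.33
tool_pos: [533.0, -215.0, 166.0]
tcp_rot: [2.846, 1.571, 1.47]
contact_force: [1.0, 0.1, 0.6]
grip_width: 55.5
```

View pics/w23z.png

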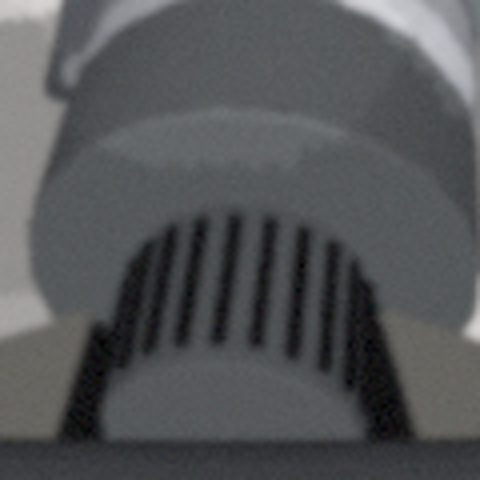

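View pics/w24z.png

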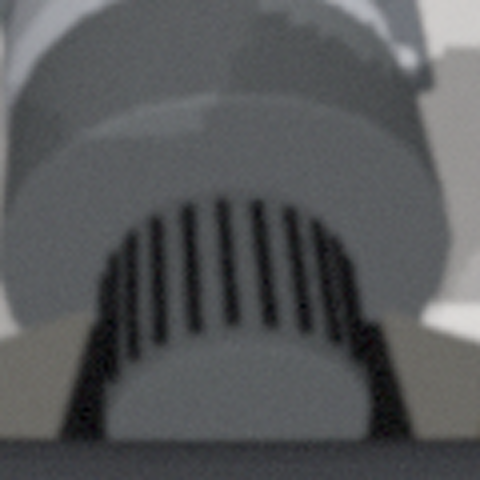

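View pics/o25_w.png

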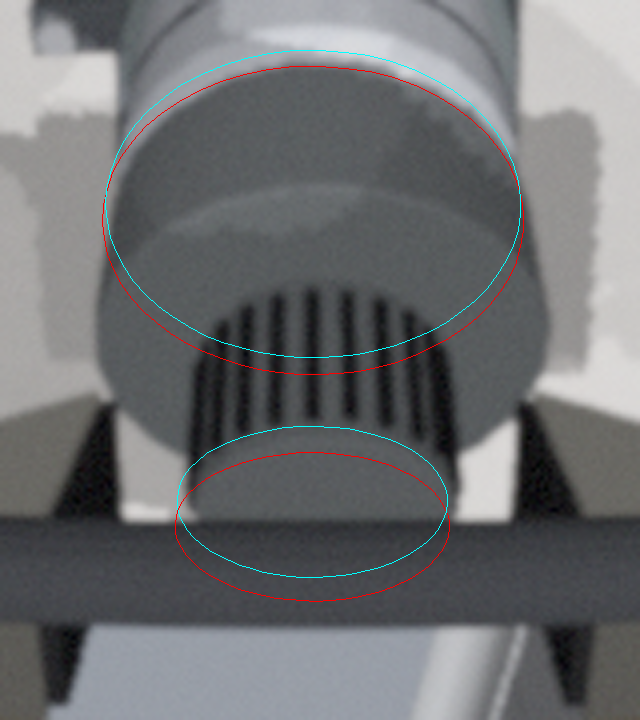

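View pics/o25_s.png

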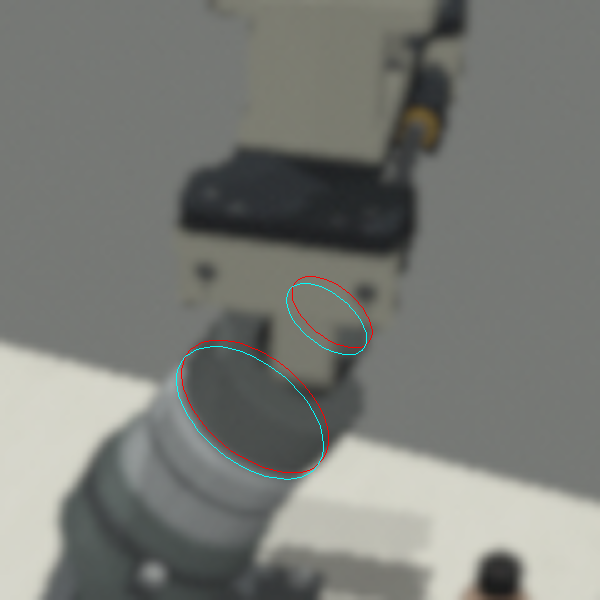

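Sinking slowly: the knob top now fits the home outline and the rim is in between. I'll do more forward strokes, watching moment and slip.

```bash
python3 -m crank '[{"dx":0.1,"dy":0,"dz":-0.05,"spin":-0.12},{"dx":0.1,"dy":0,"dz":-0.05,"spin":-0.23},{"dx":0.1,"dy":0,"dz":-0.05,"spin":-0.23}]' 60
python3 -m crank '[{"dx":0,"dy":0,"dz":0,"spin":0},{"dx":0,"dy":0,"dz":0,"spin":0},{"dx":0,"dy":0,"dz":0,"spin":0},{"dx":0,"dy":0,"dz":0,"spin":0}]' 0
python3 -c "
from fit import *
w=capture('wrist');crop(w['frame'],260,150,380,270,4,'pics/w26z.png')"
python3 -m crank '[{"dx":0.02,"dy":0,"dz":0,"spin":0.1},{"dx":0.04,"dy":0,"dz":0,"spin":0.2},{"dx":0.05,"dy":0,"dz":0,"spin":0.3},{"dx":0.05,"dy":0,"dz":0,"spin":0.4},{"dx":0.05,"dy":0,"dz":0,"spin":0.46},{"dx":0.05,"dy":0,"dz":0,"spin":0.46}]' 0
python3 -c "
from fit import *
o=sensors.get_obs();print(o['moment'].round(2));w=capture('wrist');crop(w['frame'],260,150,380,270,4,'pics/w27z.png')"
python3 -m crank '[{"dx":-0.05,"dy":0,"dz":0,"spin":0},{"dx":-0.05,"dy":0,"dz":0,"spin":0},{"dx":-0.05,"dy":0,"dz":0,"spin":-0.05},{"dx":-0.05,"dy":0,"dz":0,"spin":-0.15},{"dx":-0.05,"dy":0,"dz":0,"spin":-0.25},{"dx":-0.05,"dy":0,"dz":0,"spin":-0.35},{"dx":-0.05,"dy":0,"dz":0,"spin":-0.46},{"dx":-0.05,"dy":0,"dz":0,"spin":-0.46}]' 60
python3 -m crank '[{"dx":0,"dy":0,"dz":0,"spin":0},{"dx":0,"dy":0,"dz":0,"spin":0},{"dx":0,"dy":0,"dz":0,"spin":0},{"dx":0,"dy":0,"dz":0,"spin":0}]' 0
python3 -c "
from fit import *
w=capture('wrist');crop(w['frame'],260,150,380,270,4,'pics/w28z.png')"
python3 -m crank '[{"dx":0.02,"dy":0,"dz":0,"spin":0.1},{"dx":0.04,"dy":0,"dz":0,"spin":0.2},{"dx":0.05,"dy":0,"dz":0,"spin":0.3},{"dx":0.05,"dy":0,"dz":0,"spin":0.4},{"dx":0.05,"dy":0,"dz":0,"spin":0.46},{"dx":0.05,"dy":0,"dz":0,"spin":0.46}]' 0
python3 -c "
from fit import *
o=sensors.get_obs();print(o['moment'].round(2));w=capture('wrist');crop(w['frame'],260,150,380,270,4,'pics/w29z.png')
import cv2
a=[cv2.imread(f'pics/w{i}z.png')[160:400] for i in (26,27,28,29)];cv2.imwrite('pics/m29.png',cv2.resize(np.vstack([np.hstack(a[:2]),np.hstack(a[2:])]),(800,400)))"
```

```text
time: 22.68
tool_pos: [532.9, -214.6, 165.1]
tcp_rot: [-2.782, 1.571, 2.354]
contact_force: [-0.5, 0.2, -0.1]
grip_width: 55.1
time: 23.02
tool_pos: [533.0, -214.7, 165.3]
tcp_rot: [1.03, 1.57, -0.12]
contact_force: [0.5, 0.7, -0.6]
grip_width: 35.5
time: 23.57
tool_pos: [531.8, -215.9, 165.8]
tcp_rot: [-0.526, 1.567, -2.137]
contact_force: [-4.7, -3.8, 7.8]
grip_width: 34.9
[-0.57  1.38  0.55]
time: 24.28
tool_pos: [532.9, -214.5, 164.9]
tcp_rot: [2.917, 1.57, 1.772]
contact_force: [-0.2, 0.3, -0.1]
grip_width: 54.7
time: 24.62
tool_pos: [533.0, -214.6, 165.2]
tcp_rot: [1.399, 1.57, 0.248]
contact_force: [0.2, 0.2, -1.4]
grip_width: 35.4
time: 25.17
tool_pos: [531.7, -215.2, 165.2]
tcp_rot: [-1.061, 1.568, -2.673]
contact_force: [-3.1, -1.6, 4.4]
grip_width: 35.2
[-0.3   1.24  0.37]
```

View pics/m29.png

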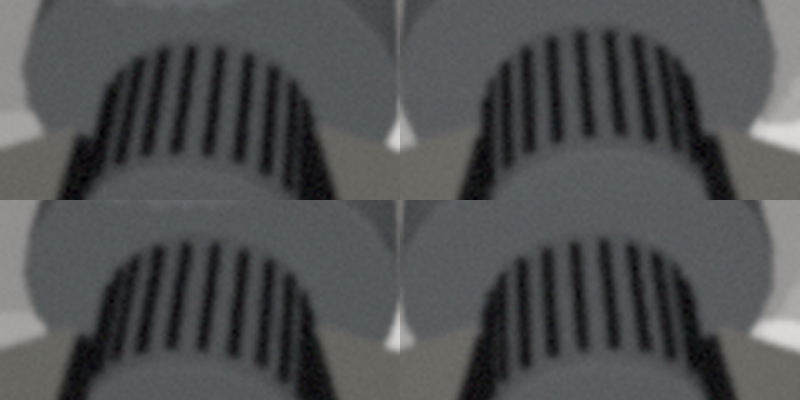

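The rib shifts are ambiguous modulo the rib pitch, since a full slip would look nearly the same. I'll release and measure the depth directly instead.

```bash
python3 -m crank '[{"dx":-0.05,"dy":0,"dz":0,"spin":0},{"dx":-0.05,"dy":0,"dz":0,"spin":0},{"dx":-0.05,"dy":0,"dz":0,"spin":-0.05},{"dx":-0.05,"dy":0,"dz":0,"spin":-0.15},{"dx":-0.05,"dy":0,"dz":0,"spin":-0.23},{"dx":-0.05,"dy":0,"dz":0,"spin":-0.23},{"dx":-0.05,"dy":0,"dz":0,"spin":-0.23}]' 60
python3 - <<'E'
from ov import *
cs=((-12,(0,255,0)),(-19.5,(0,0,255)),(-23.5,(255,255,0)))
ov('wrist','pics/o30_w.png',4,(240,130,400,310),cs)
ov('scene','pics/o30_s.png',6,(320,150,400,220),cs)
w=capture('wrist');crop(w['frame'],240,130,400,310,4,'pics/w30z.png')
o=sensors.get_obs();to_tool([533,-215,165],11,o)
for d in (-19.5,-23.5):
    p=np.array([d*.5,d*.866,np.radians(30)]);print(d,[(4*(proj(w,lidpt(p,*k),o)[1]-130)).round() for k in [(0,-34),(28,-34),(28,-18),(56,-18)]])
E
```

```text
time: 25.8
tool_pos: [533.1, -214.6, 165.1]
tcp_rot: [1.725, 1.57, 0.344]
contact_force: [0.1, -0.5, -0.2]
grip_width: 54.6
t 25.95 tcp [ 532.9 -214.6  165.2] jaw az 10.9 x [ 0.  0. -1.] F [-0.6  0.3  0.5] w 54.8 q6 -0.71
dxyz cm [ 0.02 -0.    0.04] spin -0.002
-19.5 [np.float64(67.0), np.float64(199.0), np.float64(287.0), np.float64(456.0)]
-23.5 [np.float64(51.0), np.float64(178.0), np.float64(266.0), np.float64(430.0)]
```

View pics/o30_w.png

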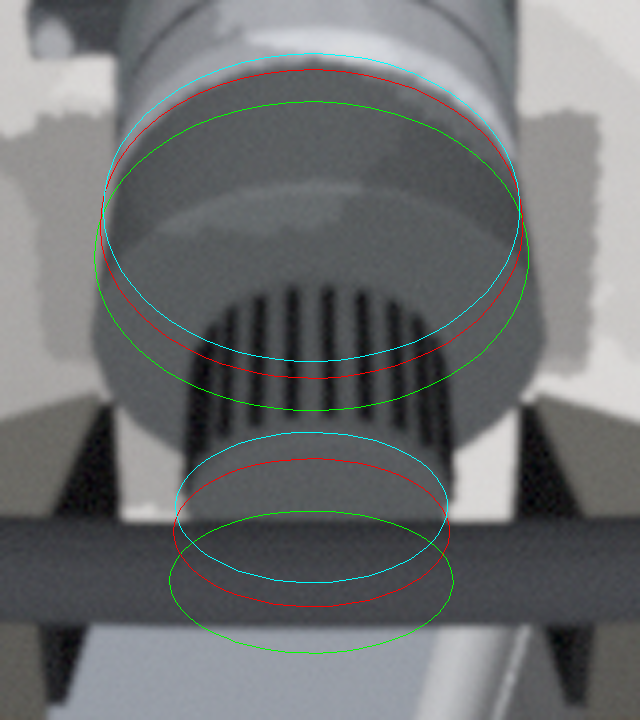

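View pics/o30_s.png

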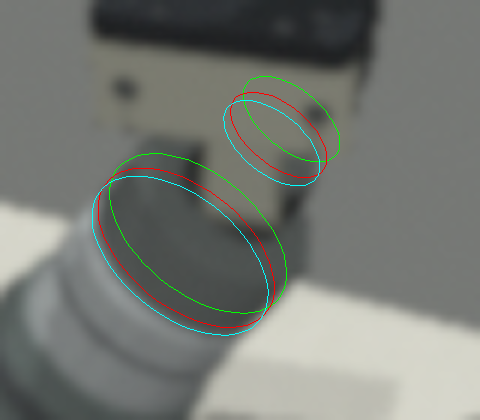

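View pics/w30z.png

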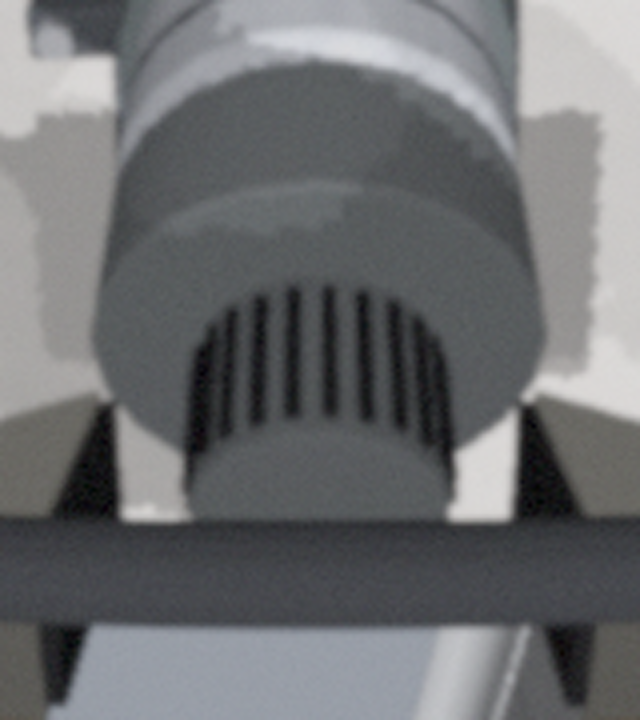

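Measured the same way throughout, the depth is about -12 at first, then -20 after the drop, and now about -22.5 to -23.5, so it's near home. As a stop check I'll do a short stroke (0.2 rad, under one rib pitch), where slip shows unambiguously.

```bash
python3 -m crank '[{"dx":0.2,"dy":0,"dz":-0.1,"spin":-0.06},{"dx":0.4,"dy":0,"dz":-0.25,"spin":-0.1},{"dx":0.4,"dy":0,"dz":-0.25,"spin":-0.1}]' 60
python3 -m crank '[{"dx":0,"dy":0,"dz":0,"spin":0},{"dx":0,"dy":0,"dz":0,"spin":0},{"dx":0,"dy":0,"dz":0,"spin":0},{"dx":0,"dy":0,"dz":0,"spin":0},{"dx":0,"dy":0,"dz":0,"spin":0}]' 0
python3 -c "
from fit import *
w=capture('wrist');crop(w['frame'],260,150,380,270,4,'pics/w31z.png')"
python3 -m crank '[{"dx":0.02,"dy":0,"dz":0,"spin":0.05},{"dx":0.04,"dy":0,"dz":0,"spin":0.1}]' 0
python3 -c "
from fit import *
o=sensors.get_obs();print(o['moment'].round(2));w=capture('wrist');crop(w['frame'],260,150,380,270,4,'pics/w32z.png')"
python3 -m crank '[{"dx":0,"dy":0,"dz":0,"spin":0.05},{"dx":0,"dy":0,"dz":0,"spin":0.1},{"dx":0,"dy":0,"dz":0,"spin":0.1}]' 0
python3 -c "
from fit import *
o=sensors.get_obs();print(o['moment'].round(2));w=capture('wrist');crop(w['frame'],260,150,380,270,4,'pics/w33z.png')
import cv2
a=[cv2.imread(f'pics/w{i}z.png')[160:420] for i in (31,32,33)];cv2.imwrite('pics/m33.png',cv2.resize(np.vstack(a),(384,600)))"
```

```text
time: 26.2
tool_pos: [532.2, -211.9, 160.8]
tcp_rot: [-2.535, 1.57, 2.47]
contact_force: [0.3, 0.2, -1.1]
grip_width: 54.9
time: 26.62
tool_pos: [532.5, -212.3, 161.4]
tcp_rot: [0.883, 1.57, -0.397]
contact_force: [0.7, 0.7, 0.3]
grip_width: 34.8
time: 26.83
tool_pos: [532.2, -212.9, 161.4]
tcp_rot: [-0.327, 1.569, -1.707]
contact_force: [-2.1, -1.5, 6.4]
grip_width: 34.9
[-0.41  0.51  0.73]
time: 27.13
tool_pos: [531.9, -212.6, 161.6]
tcp_rot: [-0.588, 1.569, -2.068]
contact_force: [-3.1, -1.3, 7.0]
grip_width: 35.2
[-0.2   0.6   0.63]
```

View pics/m33.png

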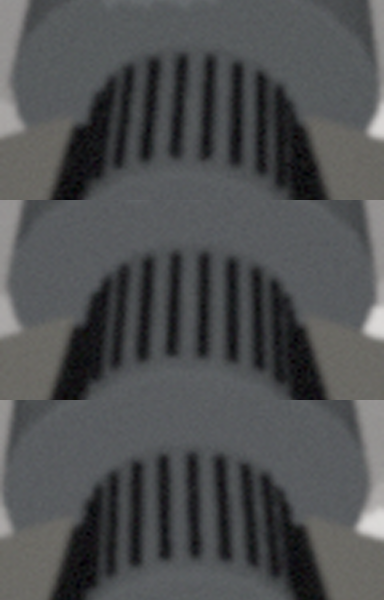

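Slip about half of the stroke, with the moment at the slip level (0.6–0.7 N m): it could be at the stop or just stiff. I'll compare released rib phase and depth from the same hand pose before and after further strokes.

```bash
cat > snap.py <<'E'
from fit import *
import sys
o=sensors.get_obs();w=capture('wrist');crop(w['frame'],260,150,380,260,6,f'pics/{sys.argv[1]}.png');print(o['tool_pos'].round(1),o['contact_force'].round(1),o['moment'].round(2))
E
python3 -m crank '[{"dx":-0.04,"dy":0,"dz":0,"spin":0},{"dx":-0.04,"dy":0,"dz":0,"spin":0},{"dx":-0.04,"dy":0,"dz":0,"spin":0},{"dx":-0.04,"dy":0,"dz":0,"spin":-0.1},{"dx":-0.04,"dy":0,"dz":0,"spin":-0.1},{"dx":-0.04,"dy":0,"dz":0,"spin":-0.1}]' 60; python3 snap.py A
python3 -m crank '[{"dx":0,"dy":0,"dz":0,"spin":-0.12},{"dx":0,"dy":0,"dz":0,"spin":-0.2},{"dx":0,"dy":0,"dz":0,"spin":-0.2}]' 60
python3 -m crank '[{"dx":0,"dy":0,"dz":0,"spin":0},{"dx":0,"dy":0,"dz":0,"spin":0},{"dx":0,"dy":0,"dz":0,"spin":0},{"dx":0,"dy":0,"dz":0,"spin":0},{"dx":0,"dy":0,"dz":0,"spin":0.1},{"dx":0,"dy":0,"dz":0,"spin":0.2},{"dx":0,"dy":0,"dz":0,"spin":0.3},{"dx":0,"dy":0,"dz":0,"spin":0.4},{"dx":0,"dy":0,"dz":0,"spin":0.4}]' 0; python3 snap.py A2
python3 -m crank '[{"dx":0,"dy":0,"dz":0,"spin":0},{"dx":0,"dy":0,"dz":0,"spin":0},{"dx":0,"dy":0,"dz":0,"spin":0},{"dx":0,"dy":0,"dz":0,"spin":-0.1},{"dx":0,"dy":0,"dz":0,"spin":-0.2},{"dx":0,"dy":0,"dz":0,"spin":-0.2},{"dx":0,"dy":0,"dz":0,"spin":-0.2}]' 60; python3 snap.py B
python3 -c "
import cv2,numpy as np
a=[cv2.imread(f'pics/{i}.png')[60:] for i in 'AB'];cv2.imwrite('pics/AB.png',cv2.resize(np.vstack(a),(500,600)))"
```

```text
time: 27.68
tool_pos: [532.4, -212.2, 161.0]
tcp_rot: [-2.513, 1.571, 2.389]
contact_force: [-0.2, -0.2, 1.1]
grip_width: 55.0
[ 532.4 -212.2  161. ] [-0.2 -0.2  1.1] [-0.01 -0.09 -0.01]
time: 27.98
tool_pos: [532.4, -212.2, 161.1]
tcp_rot: [-2.301, 1.571, 2.805]
contact_force: [-0.4, 0.9, 0.4]
grip_width: 55.2
time: 28.73
tool_pos: [531.7, -212.7, 161.7]
tcp_rot: [-0.76, 1.569, -2.343]
contact_force: [-3.6, -1.4, 5.1]
grip_width: 35.8
[ 531.7 -212.7  161.7] [-3.6 -1.4  5.1] [-0.33  0.74  0.35]
time: 29.37
tool_pos: [532.5, -212.1, 161.0]
tcp_rot: [2.797, 1.571, 1.416]
contact_force: [-0.9, -0.2, -0.4]
grip_width: 54.8
[ 532.5 -212.1  161. ] [-0.9 -0.2 -0.4] [ 0.02 -0.14  0.03]
```

View pics/AB.png

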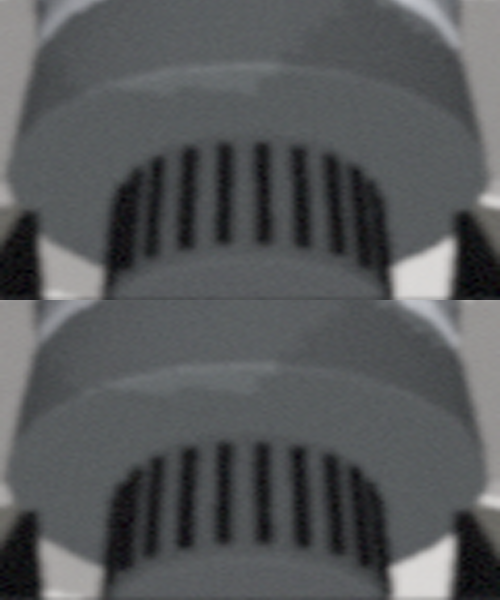

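A and B have identical ribs (225/263/302 px) and edge heights. One shorter stroke will rule out a one-pitch coincidence.

```bash

python3 -m crank '[{"dx":0,"dy":0,"dz":0,"spin":-0.08},{"dx":0,"dy":0,"dz":0,"spin":-0.08},{"dx":0,"dy":0,"dz":0,"spin":-0.08}]' 60
python3 -m crank '[{"dx":0,"dy":0,"dz":0,"spin":0},{"dx":0,"dy":0,"dz":0,"spin":0},{"dx":0,"dy":0,"dz":0,"spin":0},{"dx":0,"dy":0,"dz":0,"spin":0},{"dx":0.03,"dy":0,"dz":0,"spin":0.08},{"dx":0.03,"dy":0,"dz":0,"spin":0.16},{"dx":0.03,"dy":0,"dz":0,"spin":0.16}]' 0; python3 snap.py B2
python3 -m crank '[{"dx":-0.03,"dy":0,"dz":0,"spin":0},{"dx":-0.03,"dy":0,"dz":0,"spin":0},{"dx":-0.03,"dy":0,"dz":0,"spin":0},{"dx":-0.03,"dy":0,"dz":0,"spin":-0.08},{"dx":-0.03,"dy":0,"dz":0,"spin":-0.08},{"dx":-0.03,"dy":0,"dz":0,"spin":-0.08}]' 60; python3 snap.py C
python3 -c "
import cv2,numpy as np
a=[cv2.imread(f'pics/{i}.png')[60:] for i in 'BC'];cv2.imwrite('pics/BC.png',cv2.resize(np.vstack(a),(500,600)))"
```

```text
time: 29.67
tool_pos: [532.4, -212.2, 161.2]
tcp_rot: [1.546, 1.571, 0.244]
contact_force: [0.5, 0.5, 0.8]
grip_width: 54.9
time: 30.25
tool_pos: [532.1, -212.8, 161.4]
tcp_rot: [-0.389, 1.569, -1.85]
contact_force: [-3.1, -2.4, 3.6]
grip_width: 35.3
[ 532.1 -212.8  161.4] [-3.1 -2.4  3.6] [-0.36  0.4   0.45]
time: 30.8
tool_pos: [532.4, -212.0, 161.0]
tcp_rot: [3.085, 1.57, 1.704]
contact_force: [-0.4, -0.4, -0.0]
grip_width: 54.7
[ 532.4 -212.   161. ] [-0.4 -0.4 -0. ] [-0.02 -0.14  0.  ]
```

View pics/BC.png

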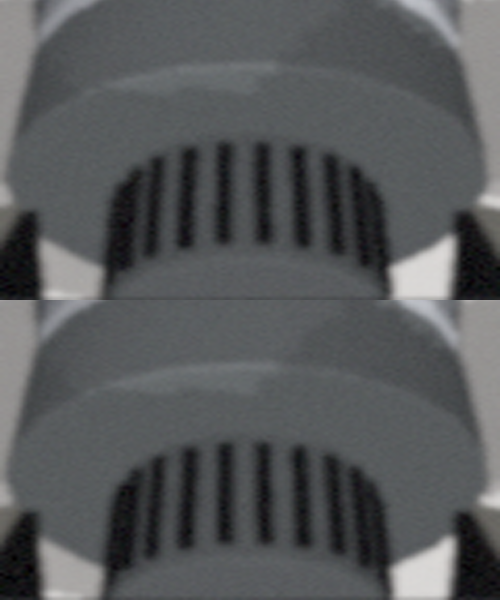

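B and C also match within 1 px, so the lid is up against a stop going forward. I'll lift clear and check the depth in unobstructed views.

```bash

python3 -m crank '[{"dx":-0.5,"dy":0,"dz":0,"spin":0},{"dx":-1.5,"dy":0,"dz":0,"spin":0},{"dx":-3,"dy":0,"dz":0,"spin":0},{"dx":-6,"dy":0,"dz":0,"spin":0},{"dx":-9,"dy":0,"dz":0,"spin":0},{"dx":-9,"dy":-3.5,"dz":0,"spin":0},{"dx":-9,"dy":-7,"dz":0,"spin":0},{"dx":-9,"dy":-10.5,"dz":0,"spin":0},{"dx":-9,"dy":-14,"dz":0,"spin":0},{"dx":-9,"dy":-17,"dz":0,"spin":0},{"dx":-9,"dy":-17,"dz":0,"spin":0},{"dx":-9,"dy":-17,"dz":0,"spin":0}]' 100
python3 - <<'E'
from ov import *
cs=((-19.5,(0,0,255)),(-23.5,(255,255,0)))
for n,b,k in (('scene',(310,140,410,240),6),('top',(310,150,400,230),8)):
    ov(n,f'pics/p_{n}.png',k,b,()); ov(n,f'pics/q_{n}.png',k,b,cs)
to_tool([533,-215,165],11)
E
```

```text
time: 31.85
tool_pos: [364.9, -245.2, 252.6]
tcp_rot: [0.693, 1.568, -0.689]
contact_force: [-0.0, 0.2, -0.0]
grip_width: 91.9
t 32.05 tcp [ 366.5 -244.6  251.5] jaw az 11.0 x [ 0.001 -0.    -1.   ] F [ 0.4 -0.3 -0.4] w 91.6 q6 -0.96
dxyz cm [ 8.66 16.91  0.28] spin 0.001
```

View pics/p_scene.png

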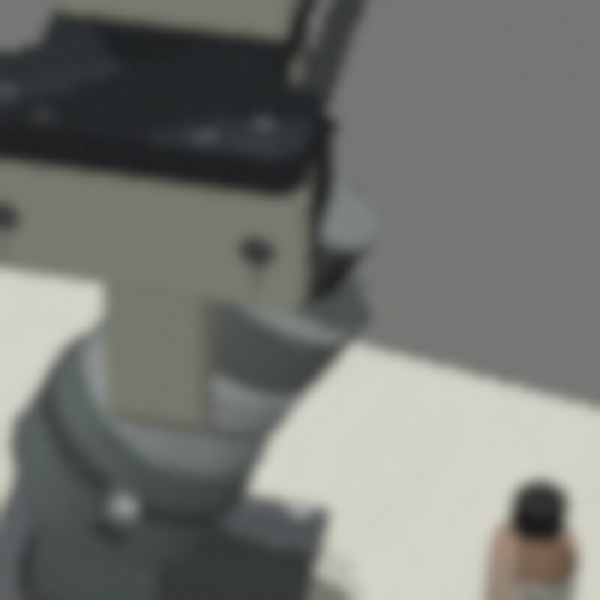

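View pics/q_scene.png

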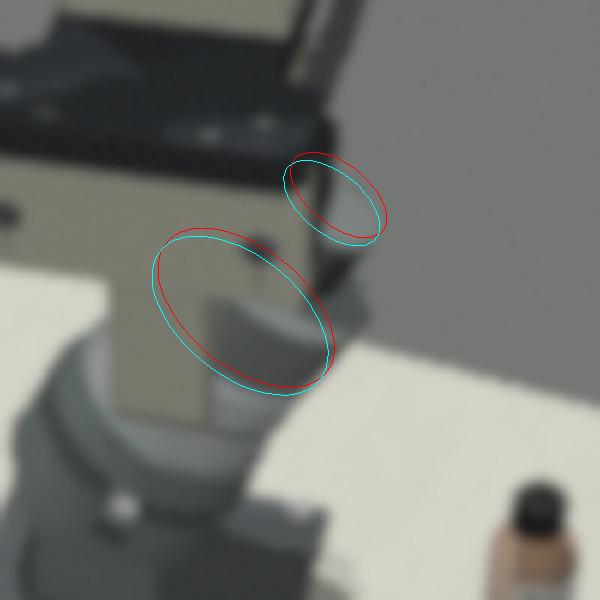

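View pics/q_top.png

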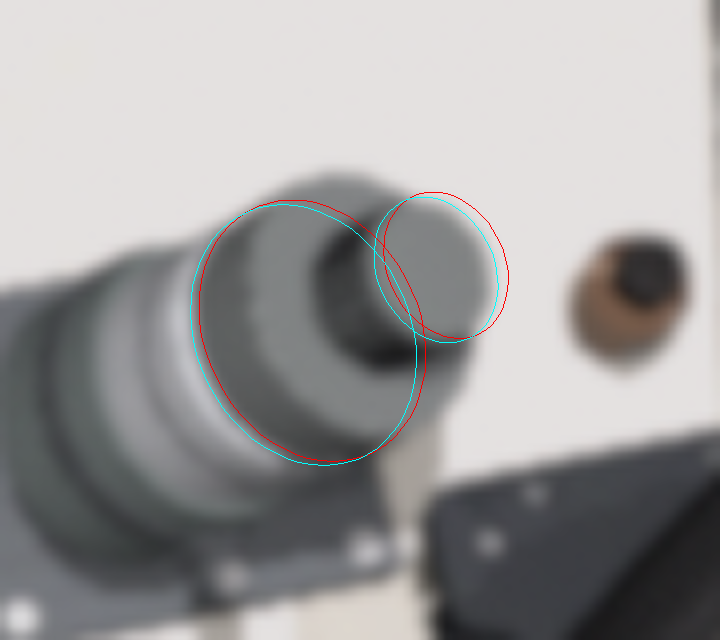

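In the top view the cyan home outline fits the knob and skirt (knob right edge at 492 px, against 498 for home and 508 for start). The scene view agrees (378 against 380). Last, a check of the vials and surroundings.

```bash
python3 -m crank '[{"dx":-1,"dy":0,"dz":2,"spin":0},{"dx":-2,"dy":0,"dz":5,"spin":0},{"dx":-3,"dy":0,"dz":8,"spin":0},{"dx":-3,"dy":0,"dz":11,"spin":0},{"dx":-3,"dy":0,"dz":13,"spin":0},{"dx":-3,"dy":0,"dz":13,"spin":0},{"dx":-3,"dy":0,"dz":13,"spin":0}]'
python3 - <<'E'
from ov import *
for n in ('scene','top'): cv2.imwrite(f'pics/z_{n}.png',capture(n)['frame'])
ov('scene','pics/z_q.png',6,(310,140,410,240),((-19.5,(0,0,255)),(-23.5,(255,255,0))))
E
```

```text
time: 32.63
tool_pos: [390.9, -372.4, 280.2]
tcp_rot: [-2.788, 1.569, 2.116]
contact_force: [0.1, 0.5, -0.1]
grip_width: 92.0
```

View pics/z_scene.png

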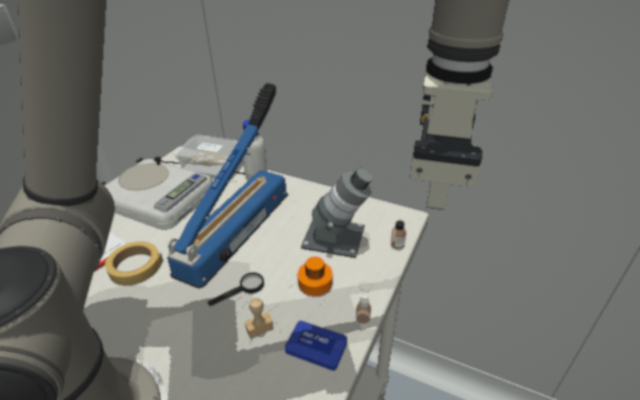

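View pics/z_top.png

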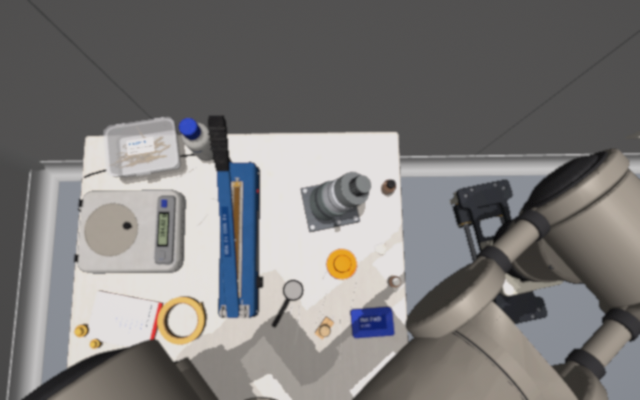

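View pics/z_q.png

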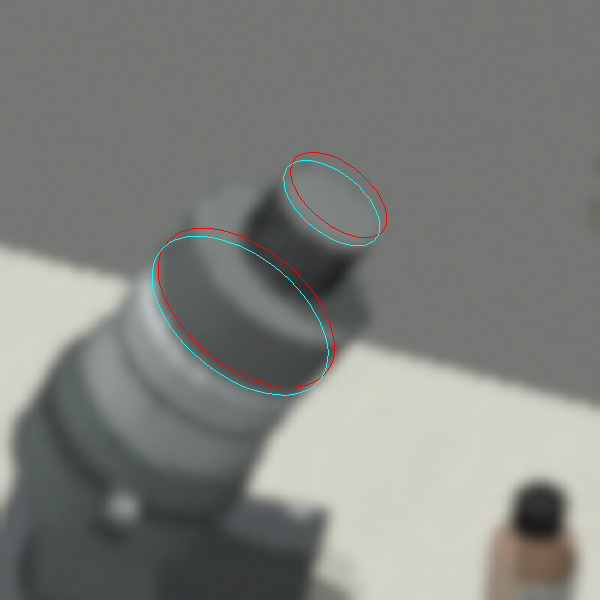

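```bash
python3 - <<'E'
from ov import *
ov('scene','pics/y0.png',12,(330,162,376,210),());ov('scene','pics/y1.png',12,(330,162,376,210),((-19.5,(0,0,255)),(-23.5,(255,255,0))))
E
```

```text
(no output)
```

View pics/y0.png

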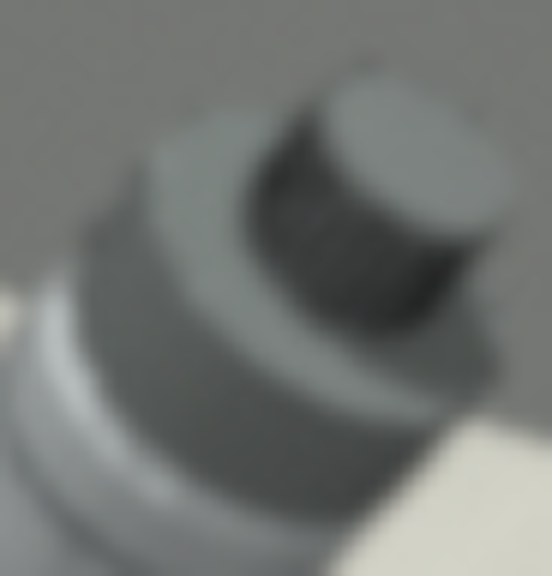

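View pics/y1.png

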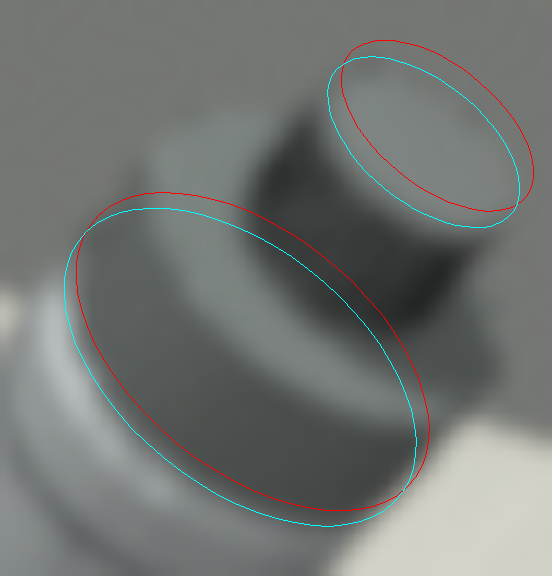

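In the zoom, the knob disc lies on the home outline. The skirt's lower edge does too (about y 455 at x = 170, against 455 for home and 430 for start). The vials are still at (398,234)/(364,310) in the scene and (389,187)/(394,282) from the top. The arm is clear, so I'll hand in.

```bash
python3 -c "
from plant import bot,sensors
o=sensors.get_obs();print(o['time'],o['contact_force'].round(1));print(bot.close_job())"
```

```text
32.8833 [-0.3  0.2  1.1]
the job is handed in; nothing more can be done
None
```

I set the grey lid on the leaning neck, turned it back about 70° until it dropped into the thread, then turned it forward until it would go no further. I let go, moved the arm clear and handed the job in at 32.9 s; no verdict was reported.

- **How it was done:** the commands could not tilt the tool, so I hooked the lid's uphill edge over the neck, opened the fingers and let it tip on by itself. I then turned it in short grip-and-release strokes.
- **First backward stroke:** at 30° it was too large and dragged the lid askew, with about 14 N sideways on the tool. The lid settled back squarely on top of the thread, and I used smaller strokes after that.
- **Stop reached:** further forward strokes of 23° and 9° left the knob ribs and lid height unchanged within 1 px. The fingers were slipping on the knob at 0.4–0.7 N m.
- **Depth:** in the clear top and scene views, the knob and most of the skirt edge fit the fully home outline (23.5 mm below the mouth). The left side of the skirt in the scene view fits the start-of-thread outline better. Wrist-camera readings were 22.5–23.5 mm, so depth is sure to about 1 mm.
- **Not shown directly:** the amount of forward turn. The ribs repeat and the grip slipped, so I judged "fully home" from the depth and the stop.
- **Surroundings:** both vials and the orange look-alike look unmoved, and the robot was touching nothing at hand-in.

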